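# Pin the tie bar into the rack foot

## Robot

A 6-joint arm with a two-finger parallel gripper is mounted at the origin on the work surface. World frame = base frame: x ahead of the robot, y to its left, z up, the work surface at z = 0. Lengths are in mm, angles in rad, forces in N, time in s.
With the tool pointing down it reaches from about 350 to 875 mm from the base axis. Payload 4.2 kg.
Tool frame: the origin (TCP) lies midway between the tips of the shut fingers; the grasp point (between the pads) lies behind it (arm.tcp_to_grasp is the z of the grasp point in the tool frame, in mm); z points along the fingers, y is the direction in which the jaws open and shut (so a half turn about z gives the same grasp; the last joint's range is limited). The gripper opens to 85 mm and grips with 20 to 120 N. Pads are 22 mm wide; open, the fingers measure 114 mm over their backs; the gripper's body (76 mm by 85 mm) begins 54 mm behind the grasp point. The pads swing forward as they close: fully open they stand 13 mm farther back than shut.
Start: joints at [1.445, 0.385, 0.008, 0, -1.194, -0.259], TCP at [234.575, 579.287, 231.312] pointing down, gripper open.
Joint ranges: [-3.14, 3.14], [-1.21, 2.06], [-1.07, 1.41], [-3.16, 2.05], [-2.99, -0.16], [-3.1, 3.1]. Speed limits (rad/s): [2.79, 2.79, 3.14, 3.14, 3.14, 3.14].

## Interface

Orientations are given as a unit quaternion [x, y, z, w].
In Python, from bench import arm, optics, job_done gives the robot as it stands.
- The arm moves only by the tool carry_out, never from a script. Its argument "increments" is a list that holds one entry, the list of rows, each a list of 7 numbers: the shift along the world's x, y, z in m, then the turn, a rotation vector about the world's x, y, z in degrees, then the closure, from -1 (fully open) to 1 (shut). In form: [[[x, y, z, ax, ay, az, fingers], ...]]. A call has 1 to 5 rows; each row shifts and turns the commanded pose from where the row before left it; what a row does not reach is not made up. A row lasts 1/10 s, in which the tool goes at most 50 mm and 8.59 degrees, less where a joint would pass 70% of its speed; a pose out of reach is approached as far as the arm can. A call is refused whole if a number of a shift passes 0.05 or a number of a turn 8.59, either way. A call with a gripper value outside its range is refused whole. The fingers move at their own pace and stop on an object; the grip force is fixed at half the most. Time passes only in rows, so rows that do not move let the fingers close. It gives the time, the measured TCP pose, the force and the opening at its end, in the units of the state.
- arm.read_state(): the state, without advancing time (a new reading comes with each control period).
- optics.get_image(name): name is "scene" or "top" or "wrist"; returns a dict with "color" (480x640x3 uint8, red, green, blue), "fx", "fy", "cx", "cy" (pixels), "rvec" (rotation vector, rad) and "tvec" (3), from world to camera coordinates, as OpenCV has them. Camera axes: x right, y down, z forward; pixel columns grow to the right and rows downward; lengths in mm; the calibration is good to about 2 mm. A picture is of the moment at which its call begins. There is no depth.
- job_done(): hands the job in, once; it reports no verdict.
The state is a dict: "clock": time; "joints": joint angles; "joint_vel": joint speeds; "joint_efforts": joint torques, N m; "position": TCP position; "ee_rot": TCP orientation; "contact_force": force on the tool from outside, world axes, zero at the start; "wrist_torque": the same for the moment, N m; "gripper_width": finger opening in mm.
Only numpy, scipy, OpenCV 4.12 (cv2) and the standard library are available. Lean on these libraries where they do the work, as an engineer would, in place of code of your own. Each camera call takes 0.05 s, during which the arm holds its last target.

## Task

Draw the yellow tie bar out from under the two stacked flat packs, leaving the packs stacked one on the other where they are. Then slide its holed end fully home in the fork of the blue rack foot, lying flat on the rail, so that the holes line up; then push the red-handled pin down through both until its flange sits on the fork, and let go. Do not lift or topple the packs, and leave the jar and the bottles alone.

Things in the scene. Friction and masses are not known exactly. Their poses are not given: they have to be found in the camera images.
- tie_bar: Loose flat yellow steel bar, 180 long (x) x 44 wide (y) x 10 thick (z), 0.3 kg. Origin: centre of its underside. +x points to the end with its one 18 mm through hole. At the start it lies flat on the bench under the packs; only its holed end (about 60 mm) sticks out past the fence, the other end (dark stripe) is under the packs.
- bar_hole (a point): Centre of the hole in the tie bar, at mid thickness: 65 mm along bar +x from its origin, 25 mm from the bar's end, 5 mm above its underside.
- bar_tail (a point): Centre of the other, unholed end face of the tie bar: 90 mm along bar -x from its origin, 5 mm above its underside.
- pack_low: Flat rigid pack, green with a paper band, 110 (x) x 90 (y) x 24 high, 0.09 kg, resting on the tie bar. Origin: centre of its underside. Settles 10 mm onto the bench, tilting a little on the way, as the bar leaves.
- pack_top: Flat rigid pack, blue with a red band, same size and mass, lying on pack_low. Origin: centre of its underside. The stack's top is 58 mm above the bench at the start.
- fence: Low steel fence fixed on the bench round the stack. Origin: on the bench under the stack's middle. The bar sticks out along fence -x, the way to draw it. Two front posts (x -62 to -72 mm, 45 high, y +-31 to 55 mm) hold the packs back while the bar slides out between them; side strips 20 high stand at y +-50 to 55 mm, x -72 to -2 mm.
- foot: Blue rack foot fixed on the bench: rail and fork. Origin: on the bench below the fork's hole; z up. The bar goes in along this +x, its own +x the same way. Rail 26 wide, 30 high from x -130 mm to the fork. Fork: x -25 to +37 mm, 66 wide, 56 high; its vertical 18 mm hole runs through the top cheek (12 thick) and the bottom to the bench.
- foot_hole (a point): Centre of the mouth of the fork's hole, on the fork's top face, 56 mm straight above the foot's origin.
- foot_stop (a point): Centre of the slot's solid back stop, x +25.5, z 37 mm in the foot's frame. The slot is 14 high (z 30 to 44 mm), 50 wide, and flares out at its mouth (plates from x -44 mm, 77 wide in all). With the bar's holed end against the stop the holes line up, the bar's underside is at z 30 mm and its other end at x -155 mm.
- pin: Loose pin, 100 mm long, 0.15 kg, standing upright in the stand. Origin: its lower tip; z runs up along the pin. Steel shank 16 mm in diameter and 54 long, the lowest 12 mm tapering to 9 mm in diameter; steel flange 32 in diameter at 54 to 60 mm; red handle 24 x 24 square (sides along pin x and y) at 60 to 100 mm. Fully home in the foot its tip is 2 mm above the bench.
- stand: Fixed wooden block 64 x 64 x 35 high with one hole, 19 mm in diameter and 30 deep, in which the pin stands (tip 5 mm above the bench). Origin: centre of its underside.
- jar: Bystander: orange jar 56 in diameter, 60 high. Origin: centre of its underside.
- pump_bottle: Bystander: red pump bottle 64 in diameter, 200 high. Origin: centre of its underside.
- white_bottle: Bystander: white bottle 56 in diameter, 170 high. Origin: centre of its underside.
There are look-alikes about, which are no part of the job. There is more than one size of the tie_bar; the one meant has the size given above.

How it is judged (in metres and radians):
On the way, in this order (a step that is already met when the one before it is completed fails the run):
1. the tie bar is drawn clear of the stack and the packs have settled, still stacked (x of bar_tail in the frame of fence below -0.06 m and horizontal distance between pack_top and pack_low below 0.035 m and z of pack_low in the frame of fence below 0.012 m and height (world z) of pack_top between 0.018 and 0.04 m and angle between each of pack_low, pack_top's own z axis and vertical below 0.15 rad), for 0.1 s.
2. the bar lies home in the fork with the holes lined up (within 6 mm) (horizontal distance between bar_hole and foot_hole below 0.006 m and z of bar_hole in the frame of foot between 0.03 and 0.041 m and angle between the z axis of tie_bar and the z axis of foot, either way round below 0.12 rad), for 0.2 s.
At the end, for the whole second after the job is handed in: Bar flat in the fork, hole within 6 mm of the fork's hole; pin upright through both, tip under 6 mm above the bench (home is 2) and within 5 mm of the hole axis; packs flat, stacked within 35 mm on the bench; jar and bottles upright within 30 mm of their places; all at rest (all of step 2 and z of pin in the frame of foot between -0.003 and 0.006 m and horizontal distance between pin and foot_hole below 0.005 m and angle between each of pin, jar, pump_bottle, white_bottle's own z axis and vertical below 0.1 rad and horizontal distance between pack_top and pack_low below 0.035 m and z of pack_low in the frame of fence below 0.012 m and height (world z) of pack_top between 0.018 and 0.04 m and angle between each of pack_low, pack_top's own z axis and vertical below 0.15 rad and linear speed of each of pin, tie_bar, pack_low, pack_top below 0.02 m/s and distance of each of jar, pump_bottle, white_bottle from where it was at the start of the episode below 0.03 m); the robot touches nothing.
It fails at once if a pack lifted, tipped over (more than 0.5 rad) or shoved more than 50 mm from its place (height (world z) of pack_low above 0.032 m or height (world z) of pack_top above 0.062 m or angle between any of pack_low, pack_top's own z axis and vertical above 0.5 rad or distance of any of pack_low, pack_top from where it was at the start of the episode above 0.05 m).
It fails at once if the jar or a bottle knocked over (tilted more than 0.5 rad) or pushed more than 50 mm (angle between any of jar, pump_bottle, white_bottle's own z axis and vertical above 0.5 rad or distance of any of jar, pump_bottle, white_bottle from where it was at the start of the episode above 0.05 m).
It also fails if it takes over 72 s, if anything falls off the work surface, if the arm or the gripper's body presses on something with over 40 N, if the wrist force passes 120 N, or if a joint passes its speed limit or range.

## Working session

There is one attempt and no reset: what is moved stays moved. The work goes in short steps, Python scripts to look and compute and a tool call to move; the robot and the scene stay as the last step left them, time stands still between calls to the robot, and variables do not carry over. Pictures are saved under pics/ and viewed, and the job is handed in when it is done.

Besides the shell and the picture viewer there is one more tool, called as name([rows], argument=value, ...), one row to a line, values as JSON. carry_out: Moves the arm, as the interface text tells. Its arguments: {"type":"object","properties":{"increments":{"type":"array","items":{"type":"array","items":{"type":"array","items":{"type":"number"}}}}},"required":["increments"]}

```bash
ls; mkdir -p pics
cat > h.py <<'E'
import numpy as np, cv2
from bench import arm, optics, job_done
def grab(n,name):
    im=optics.get_image(n); cv2.imwrite(f'pics/{name}.png',im['color'][:,:,::-1]); 
    np.save(f'pics/{name}.npy',im,allow_pickle=True); return im
def load(name): return np.load(f'pics/{name}.npy',allow_pickle=True).item()
def cal(im):
    R=cv2.Rodrigues(np.array(im['rvec'],float))[0]; t=np.array(im['tvec'],float).ravel()
    K=np.array([[im['fx'],0,im['cx']],[0,im['fy'],im['cy']],[0,0,1.]]); return K,R,t
def ray(im,uv,z):
    K,R,t=cal(im); uv=np.atleast_2d(np.array(uv,float)); c=-R.T@t
    d=(R.T@np.linalg.inv(K)@np.c_[uv,np.ones(len(uv))].T).T
    return c+d*((z-c[2])/d[:,2])[:,None]
def proj(im,P):
    K,R,t=cal(im); p=(K@(R@np.atleast_2d(np.array(P,float)).T+t[:,None])).T; return p[:,:2]/p[:,2:]
E
python3 - <<'E'
from h import *
for n in ['scene','top','wrist']:
    im=grab(n,n+'0'); K,R,t=cal(im); print(n,K[0,0],-R.T@t)
print(arm.read_state(), arm.tcp_to_grasp)
E
```

```text
pics
scene 515.1734681222475 [1244.28638363 -348.09255141  788.59572715]
top 452.2974308322718 [ 484.0586249   -23.91949742 1247.28616917]
wrist 335.3775957350504 [306.18333994 550.63053981 372.91874276]
{'clock': 0.15, 'joints': array([ 1.44457622e+00,  3.85388162e-01,  6.98726638e-03, -3.31779270e-04,
       -1.19402659e+00, -2.58614613e-01]), 'joint_vel': array([-0.0011731 , -0.0025031 ,  0.00415237,  0.0028468 ,  0.00078543,
        0.0003934 ]), 'joint_efforts': array([-2.51279744e-04, -3.92678368e+01,  1.88582450e+01,  4.18862119e+00,
       -3.42350169e-03,  3.45181952e-06]), 'position': array([234.44862634, 578.90348312, 230.48952023]), 'ee_rot': array([ 9.81532791e-01, -1.91292162e-01, -9.99167053e-05,  8.23990854e-04]), 'contact_force': array([-0.33670778,  0.56814849,  0.89988513]), 'wrist_torque': array([-0.0431107 , -0.0002288 , -0.01587166]), 'gripper_width': 85.48586012085052} -18.700000000000003
```

View pics/scene0.png

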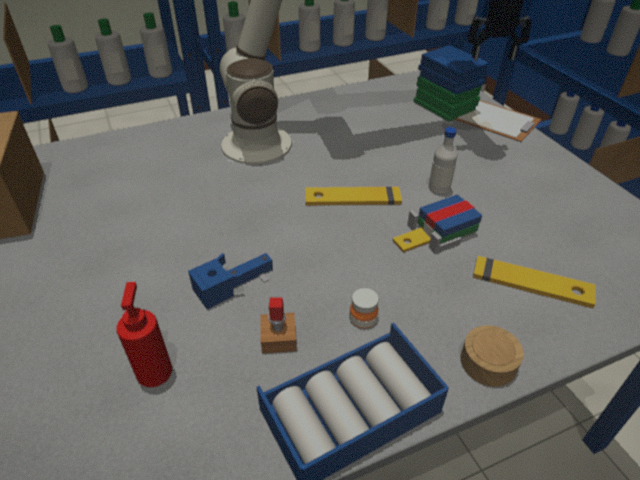

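View pics/top0.png

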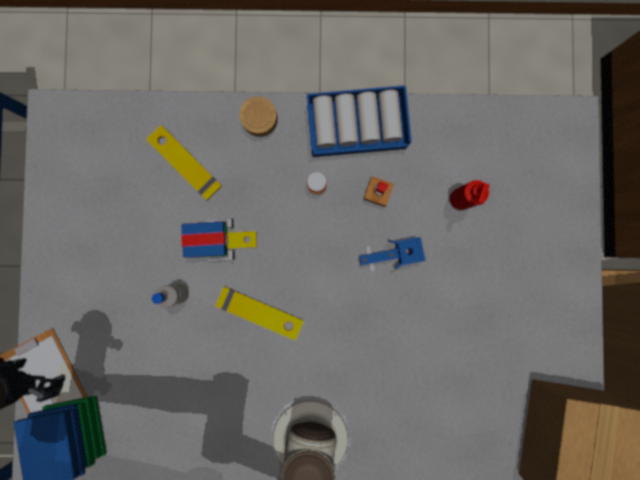

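View pics/wrist0.png

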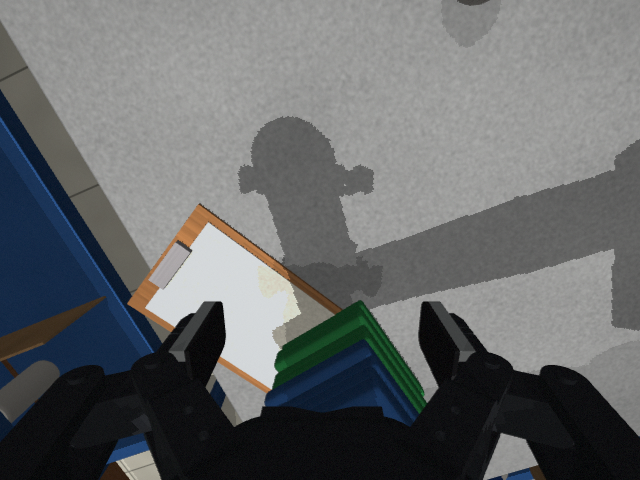

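Yellow bars: scene (353,195), (533,282), and (412,240); in the top view (260,313), (183,162) and (243,240). The first two of each are loose and longer. The one under the packs, at top (243,240), is the one meant. I'll check it in a close crop.

Run:
```python
from h import *
im=load('top0')['color'][:,:,::-1]
a=cv2.resize(im[205:280,160:270],None,fx=7,fy=7,interpolation=cv2.INTER_CUBIC)
b=cv2.resize(im[165:280,345:440],None,fx=5,fy=5,interpolation=cv2.INTER_CUBIC)
cv2.imwrite('pics/ta.png',a);cv2.imwrite('pics/tb.png',b)
im=load('scene0')['color'][:,:,::-1]
cv2.imwrite('pics/sa.png',np.vstack([cv2.resize(im[180:260,380:500],None,fx=5,fy=5,interpolation=cv2.INTER_CUBIC)]))
cv2.imwrite('pics/sb.png',np.vstack([cv2.resize(im[240:360,180:310],None,fx=5,fy=5,interpolation=cv2.INTER_CUBIC)]))
```

```text
(no output)
```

View pics/ta.png

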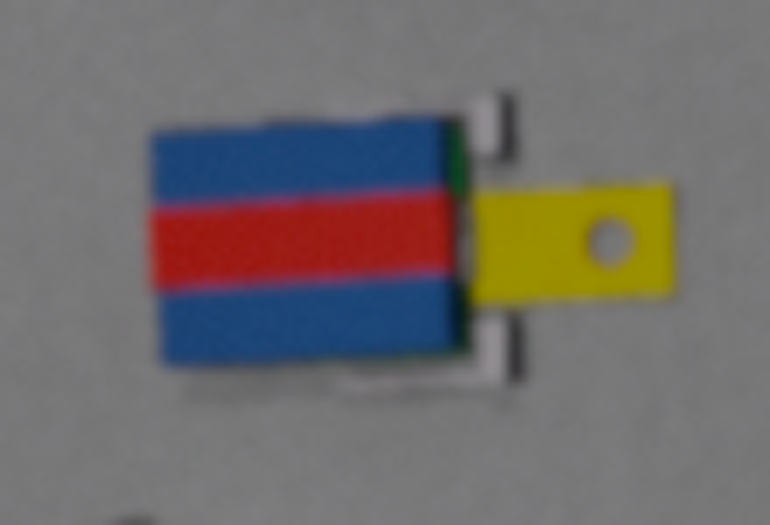

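View pics/tb.png

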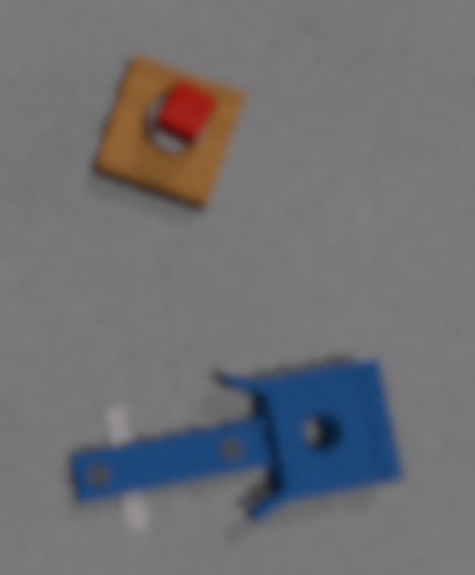

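View pics/sa.png

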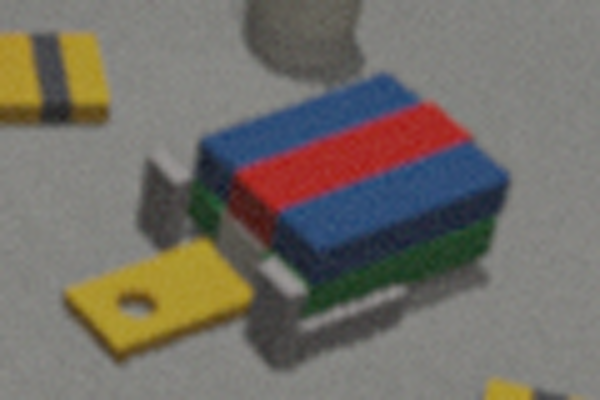

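View pics/sb.png

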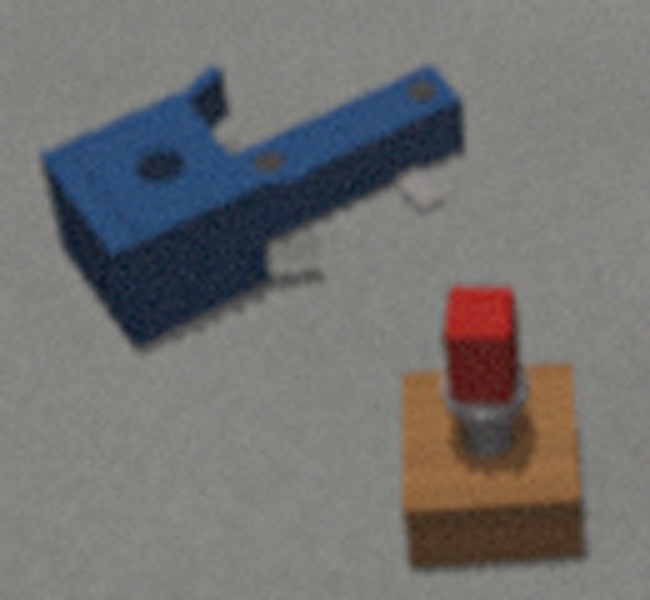

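```bash
cat > m.py <<'E'
from h import *
def hsv(im): return cv2.cvtColor(im['color'],cv2.COLOR_RGB2HSV)
def blob(m,box=None):
    mm=np.zeros_like(m)
    if box is not None:
        x0,y0,x1,y1=box; mm[y0:y1,x0:x1]=m[y0:y1,x0:x1]
    else: mm=m
    cs,_=cv2.findContours(mm.astype(np.uint8),cv2.RETR_CCOMP,cv2.CHAIN_APPROX_NONE)
    return sorted(cs,key=cv2.contourArea,reverse=True)
def yel(im): return cv2.inRange(hsv(im),(22,140,60),(38,255,255))
E
python3 - <<'E'
from m import *
im=load('top0')
def rect(c,z):
    w=ray(im,c.reshape(-1,2),z)[:,:2].astype(np.float32); r=cv2.minAreaRect(w); return r,cv2.boxPoints(r).round(1)
y=yel(im)
cs=blob(y)
for c in cs[:5]:
    print('yel',cv2.boundingRect(c),*rect(c,10))
h=hsv(im)
print('hole',ray(im,[247.1,239.6],10))
red=cv2.inRange(h,(0,150,60),(8,255,255))|cv2.inRange(h,(172,150,60),(180,255,255))
c=blob(red,(360,165,400,215))[0]; print('pinred',rect(c,102))
c=blob(red,(170,220,240,265))[0]; print('packred',rect(c,58))
wood=cv2.inRange(h,(8,90,60),(20,255,255))|red
c=blob(wood,(355,165,400,215))[0]; print('stand',rect(c,35), )
blue=cv2.inRange(h,(100,120,40),(118,255,255))
c=blob(blue,(355,225,440,275))[0]; print('foot',rect(c,56))
c=blob(blue,(397,225,440,275))[0]; print('foot',rect(c,56))
def P(u,v,z,ox,oy,s): 
    print((u,v),ray(im,[(u+.5)/s+ox-.5,(v+.5)/s+oy-.5],z)[0].round(1))
print('fork hole/corners');
for q in [(321,431),(380,360),(402,480),(285,495),(262,378)]: P(*q,56,345,165,5)
print('rail bolts, ends')
for q in [(97,474),(231,448),(73,456),(79,500)]: P(*q,30,345,165,5)
print('posts');
for q in [(488,96),(505,382),(500,155),(470,155)]: P(*q,45,160,205,7)
print('bar corners')
for q in [(672,183),(676,296),(470,190),(475,303),(610,242)]: P(*q,10,160,205,7)
print('pack')
for q in [(150,130),(165,363),(450,118),(455,350)]: P(*q,58,160,205,7)
E
```

```text
yel (227, 292, 76, 48) ((328.4959716796875, 126.89927673339844), (203.46900939941406, 57.6490478515625), 67.4587631225586) [[262.9  44. ]
 [316.1  21.9]
 [394.1 209.8]
 [340.9 231.9]]
yel (147, 126, 65, 64) ((758.49560546875, 369.1257019042969), (203.03224182128906, 56.46137619018555), 45.71086883544922) [[667.4 316.2]
 [707.8 276.7]
 [849.6 422.1]
 [809.2 461.5]]
yel (227, 232, 29, 17) ((532.597412109375, 194.38381958007812), (43.78839111328125, 76.5411376953125), 0.9350842237472534) [[510.1 232.3]
 [511.3 155.8]
 [555.1 156.5]
 [553.9 233. ]]
yel (202, 181, 19, 19) ((669.1556396484375, 279.1282043457031), (19.59123992919922, 54.3499641418457), 46.091957092285156) [[642.8 290.9]
 [681.9 253.2]
 [695.5 267.3]
 [656.4 305. ]]
yel (216, 287, 14, 21) ((376.8006591796875, 242.4866485595703), (17.417573928833008, 57.72337341308594), 67.0032958984375) [[346.8 245.7]
 [400.  223.2]
 [406.8 239.2]
 [353.6 261.8]]
hole [[533.68491577 177.71560196  10.        ]]
pinred (((667.7703247070312, -178.12442016601562), (23.931949615478516, 25.295644760131836), 63.80643081665039), array([[ 651.1, -183
[... 1051 characters left out ...]
 [ 544.1 -287.3   56. ]
(402, 480) [ 480.9 -298.8   56. ]
(285, 495) [ 472.5 -237.1   56. ]
(262, 378) [ 534.  -224.9   56. ]
rail bolts, ends
(97, 474) [ 482.6 -140.5   30. ]
(231, 448) [ 497.2 -212.7   30. ]
(73, 456) [ 492.1 -127.6   30. ]
(79, 500) [ 468.5 -130.9   30. ]
posts
(488, 96) [588.6 220.4  45. ]
(505, 382) [480.  211.9  45. ]
(500, 155) [566.2 215.4  45. ]
(470, 155) [566.1 226.8  45. ]
bar corners
(672, 183) [558.3 155.   10. ]
(676, 296) [514.1 152.7  10. ]
(470, 190) [554.7 233.8  10. ]
(475, 303) [510.6 231.   10. ]
(610, 242) [534.9 178.8  10. ]
pack
(150, 130) [573.4 344.4  58. ]
(165, 363) [486.  336.7  58. ]
(450, 118) [579.1 231.8  58. ]
(455, 350) [491.9 228.3  58. ]
```

Measured so far: the bar hole is at about (534.5,178) and the bar's +x is about -87°. The fork hole is at about (506,-256) with +x at about -78.5°, and the pin is at (668,-178). The crop shows a single 18 mm hole and a width of about 44 mm (43.8 measured), and the bar lies under the packs, so this is the right one. The two loose bars are about 57 wide. Moving in to look.

carry_out([
  [[0.025,-0.033,0.005,0,0,-5.5,-1],[0.025,-0.033,0.005,0,0,-5.5,-1],[0.025,-0.033,0.005,0,0,-5.5,-1],[0.025,-0.033,0.005,0,0,-5.5,-1],[0.025,-0.033,0,0,0,-5.5,-1]],
])

```text
clock: 0.65
position: [360.4, 413.1, 251.9]
ee_rot: [0.907, -0.421, 0.0, -0.001]
contact_force: [1.3, -0.3, -0.4]
gripper_width: 85.6
```

carry_out([
  [[0.025,-0.033,0,0,0,-5.5,-1],[0.025,-0.033,0,0,0,-5.5,-1],[0.025,-0.033,0,0,0,-5.5,-1],[0.025,-0.033,0,0,0,-5.5,-1],[0.025,-0.033,0,0,0,-5.5,-1]],
])

```text
clock: 1.15
position: [485.2, 247.7, 251.2]
ee_rot: [0.781, -0.624, -0.0, 0.0]
contact_force: [1.1, 1.2, 0.4]
gripper_width: 85.4
```

carry_out([
  [[0.025,-0.033,0,0,0,-5.0,-1],[0.025,-0.033,0,0,0,-5.0,-1],[0,0,0,0,0,0,-1],[0,0,0,0,0,0,-1]],
])

```text
clock: 1.55
position: [534.7, 182.3, 250.7]
ee_rot: [0.724, -0.689, -0.0, 0.0]
contact_force: [-0.1, 1.1, 0.1]
gripper_width: 85.7
```

Run:
```python
from m import *
im=grab('wrist','w1'); K,R,t=cal(im); print(-R.T@t, R[2])
s=arm.read_state(); print(s['position'],s['ee_rot'],s['joints'])
```

```text
[538.85647824 105.77723404 393.33303695] [-0.01567948  0.30206077 -0.95315972]
[534.37641237 183.09414187 250.90147788] [ 7.24982248e-01 -6.88767417e-01 -2.36566436e-04  3.59053318e-04] [ 6.16727915e-01  2.69451044e-01 -1.10572385e-01 -3.50495773e-04
 -1.19156886e+00 -5.65376922e-01]
```

View pics/w1.png

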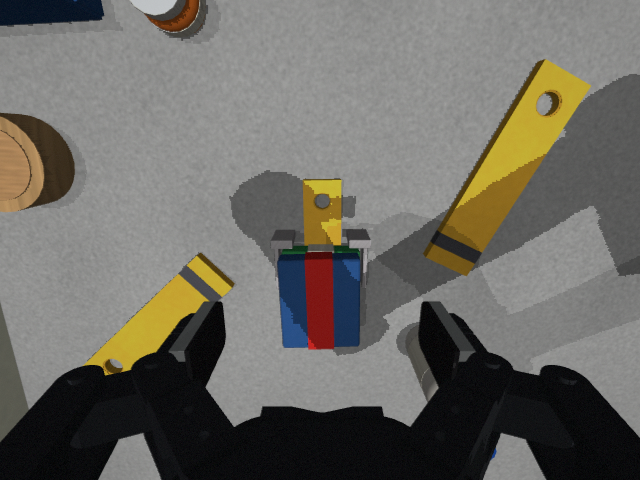

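The wrist view shows the bar's holed end at (322,200) and the stack at (320,300). The jaws are nearly in line with the bar.

Run:
```python
from m import *
im=load('w1')
y=cv2.inRange(hsv(im),(18,120,40),(40,255,255))
c=blob(y,(295,172,350,250))[0]
w=ray(im,c.reshape(-1,2),10)[:,:2]
print(cv2.boundingRect(c))
p=c.reshape(-1,2)
for nm,sel in [('L',(p[:,0]<308)&(p[:,1]>185)&(p[:,1]<228)),('R',(p[:,0]>336)&(p[:,1]>185)&(p[:,1]<228)),('end',(p[:,1]<184)&(p[:,0]>308)&(p[:,0]<337))]:
    q=w[sel]; v=cv2.fitLine(q.astype(np.float32),cv2.DIST_HUBER,0,.01,.01).ravel(); print(nm,len(q),v,q.mean(0))
for c in blob(y,(295,172,350,250))[1:4]: print('in',cv2.boundingRect(c),ray(im,c.reshape(-1,2),10).mean(0))
# white bottle base etc
print(ray(im,[[305,181],[342,181],[322,200.5]],10))
```

```text
(303, 179, 39, 67)
L 42 [ 6.6899441e-02 -9.9775970e-01  5.5582635e+02  1.8461296e+02] [555.65383327 187.16742407]
R 42 [ 6.6155560e-02 -9.9780935e-01  5.1311121e+02  1.8746413e+02] [513.18798494 185.06407662]
end 28 [9.9877274e-01 4.9527965e-02 5.3609149e+02 1.5431970e+02] [535.18600225 154.27479212]
in (314, 193, 17, 16) [534.5749692  178.93791336  10.        ]
[[554.91594501 157.50728329  10.        ]
 [512.95989643 155.42689807  10.        ]
 [534.52161398 178.90514298  10.        ]]
```

carry_out([
  [[0,-0.004,-0.045,0,0,0.9,-1],[0,-0.004,-0.045,0,0,0,-1],[0,0,-0.045,0,0,0,-1],[0,0,-0.045,0,0,0,-1],[0,0,-0.045,0,0,0,-1]],
])

```text
clock: 2.1
position: [534.0, 176.7, 25.2]
ee_rot: [0.731, -0.682, 0.0, -0.001]
contact_force: [0.4, 0.1, 0.3]
gripper_width: 85.4
```

carry_out([
  [[0,0,-0.015,0,0,0,-1],[0,0,-0.01,0,0,0,-1],[0,0,0,0,0,0,-1],[0,0,0,0,0,0,-0.2],[0,0,0,0,0,0,-0.2]],
])

```text
clock: 2.6
position: [535.5, 176.2, 2.9]
ee_rot: [0.731, -0.683, 0.0, -0.002]
contact_force: [0.8, -0.5, 0.4]
gripper_width: 59.2
```

Run:
```python
from m import *
grab('wrist','w2');im=grab('scene','s2')
s=arm.read_state(); print(s['position'],s['ee_rot'],s['gripper_width'],s['contact_force'])
cv2.imwrite('pics/s2c.png',cv2.resize(im['color'][130:280,360:520,::-1],None,fx=4,fy=4))
```

```text
[535.28092956 175.86102047   2.70797773] [ 7.30563176e-01 -6.82843680e-01  3.32812508e-04 -1.35790472e-03] 50.93888914056351 [1.05934587 0.74695633 0.63588937]
```

View pics/s2c.png

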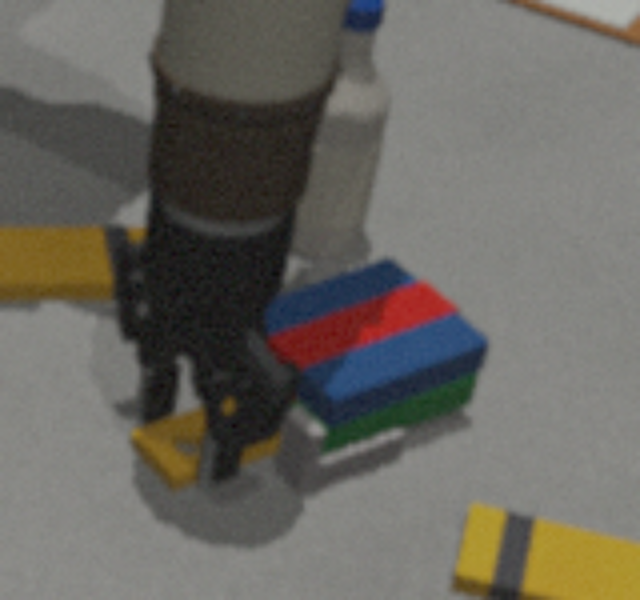

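View pics/w2.png

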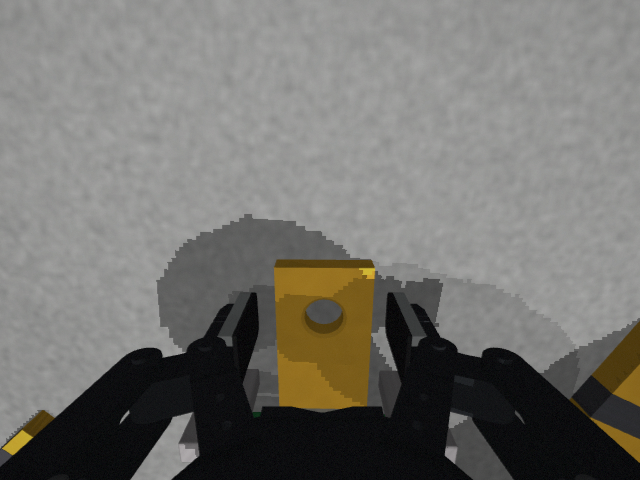

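The jaws straddle the bar at the hole, centred, with the opening at 51. Lowering slightly and closing.

carry_out([
  [[0,0,-0.003,0,0,0,-0.2],[0,0,0,0,0,0,-0.1],[0,0,0,0,0,0,0.3],[0,0,0,0,0,0,1],[0,0,0,0,0,0,1]],
])

```text
clock: 3.2
position: [534.8, 175.3, -1.2]
ee_rot: [0.731, -0.683, 0.0, -0.0]
contact_force: [-0.5, -1.1, 5.4]
gripper_width: 42.2
```

carry_out([
  [[0,0,0,0,0,0,1],[0,0,0,0,0,0,1],[0,0,0,0,0,0,1]],
])

```text
clock: 3.5
position: [534.7, 175.2, -1.2]
ee_rot: [0.73, -0.683, 0.0, -0.0]
contact_force: [-1.8, -0.5, 5.0]
gripper_width: 42.1
```

Run:
```python
from m import *
im=grab('scene','s3')
s=arm.read_state(); print(s['position'],s['ee_rot'],s['gripper_width'],s['contact_force'])
cv2.imwrite('pics/s3c.png',cv2.resize(im['color'][130:280,360:520,::-1],None,fx=4,fy=4))
```

```text
[534.71983844 175.25612833  -1.18773529] [ 7.30515675e-01 -6.82895908e-01  1.15912101e-04 -1.15449870e-04] 42.68362325969555 [-0.62731701 -0.48151564  4.76445444]
```

View pics/s3c.png

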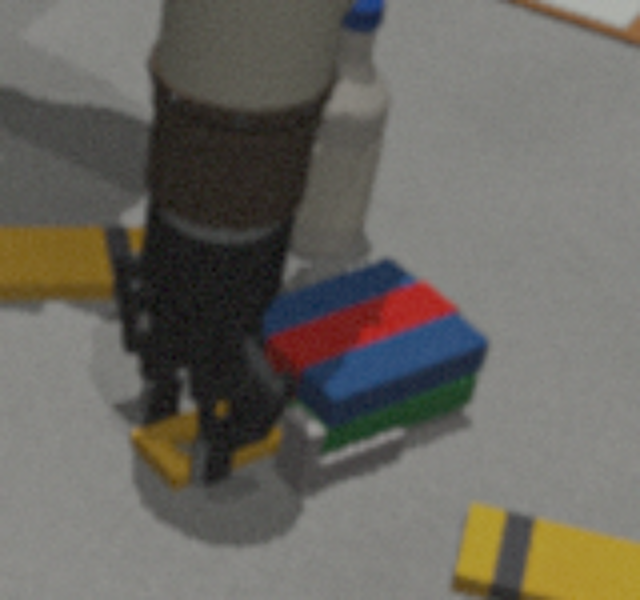

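carry_out([
  [[0.0004,-0.006,0,0,0,0,1],[0.0005,-0.008,0,0,0,0,1],[0.0005,-0.008,0,0,0,0,1],[0.0006,-0.009,0,0,0,0,1],[0.0006,-0.009,0,0,0,0,1]],
])

```text
clock: 4.05
position: [539.0, 137.2, -1.1]
ee_rot: [0.731, -0.683, 0.0, -0.003]
contact_force: [-1.1, 7.2, 2.1]
gripper_width: 42.1
```

carry_out([
  [[0.0007,-0.01,0,0,0,0,1],[0.0007,-0.01,0,0,0,0,1],[0.0007,-0.01,0,0,0,0,1],[0.0007,-0.01,0,0,0,0,1],[0,0,0,0,0,0,1]],
])

```text
clock: 4.55
position: [541.7, 95.8, -1.1]
ee_rot: [0.73, -0.683, 0.001, -0.002]
contact_force: [3.1, 0.3, 1.8]
gripper_width: 42.6
```

Run:
```python
from m import *
im=grab('scene','s4')
s=arm.read_state(); print(s['position'],s['ee_rot'],s['gripper_width'],s['contact_force'])
cv2.imwrite('pics/s4c.png',cv2.resize(im['color'][130:280,340:520,::-1],None,fx=4,fy=4))
```

```text
[541.75262805  95.79517659  -1.11877475] [ 0.73042607 -0.6829889   0.00088842 -0.00176939] 42.05335501965546 [3.54748599 0.6263812  1.81037142]
```

View pics/s4c.png

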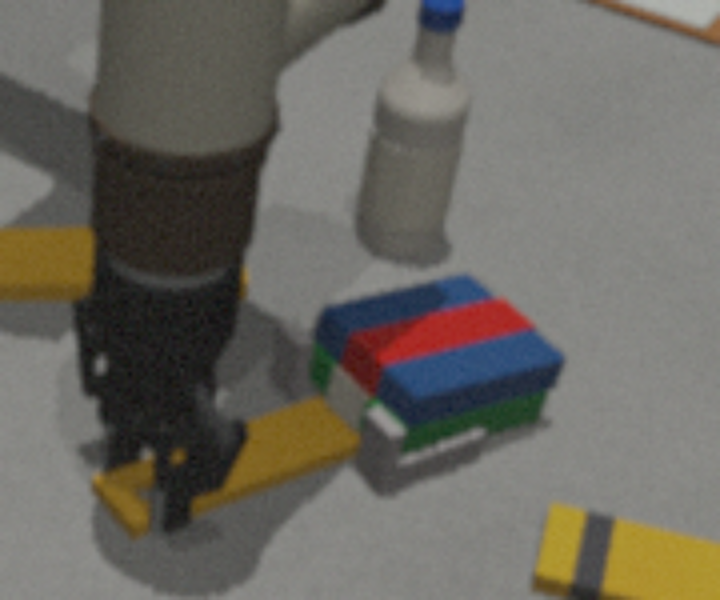

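The bar is sliding out and the packs are being held by the posts. Continuing.

carry_out([
  [[0.0007,-0.01,0,0,0,0,1],[0.0007,-0.01,0,0,0,0,1],[0.0007,-0.01,0,0,0,0,1],[0.0007,-0.01,0,0,0,0,1],[0.0007,-0.01,0,0,0,0,1]],
])

```text
clock: 5.1
position: [544.3, 46.1, -1.2]
ee_rot: [0.731, -0.683, 0.0, -0.001]
contact_force: [0.3, 5.0, 4.9]
gripper_width: 41.9
```

carry_out([
  [[0.0007,-0.01,0,0,0,0,1],[0.0007,-0.01,0,0,0,0,1],[0,0,0,0,0,0,1],[0,0,0,0,0,0,1],[0,0,0,0,0,0,1]],
])

```text
clock: 5.6
position: [545.6, 24.8, -1.2]
ee_rot: [0.731, -0.683, 0.001, -0.0]
contact_force: [3.2, -4.8, 5.7]
gripper_width: 42.2
```

Run:
```python
from m import *
im=grab('scene','s5')
s=arm.read_state(); print(s['position'],s['ee_rot'],s['gripper_width'],s['contact_force'])
cv2.imwrite('pics/s5c.png',cv2.resize(im['color'][130:280,340:520,::-1],None,fx=4,fy=4))
im=grab('top','t5')
cv2.imwrite('pics/t5c.png',cv2.resize(im['color'][170:290,160:320,::-1],None,fx=4,fy=4))
```

```text
[545.58188535  24.79138261  -1.19596579] [ 7.30613877e-01 -6.82790517e-01  6.80794315e-04 -9.47458589e-05] 42.44401566158896 [ 2.32670322 -4.31753416  5.40719002]
```

View pics/s5c.png

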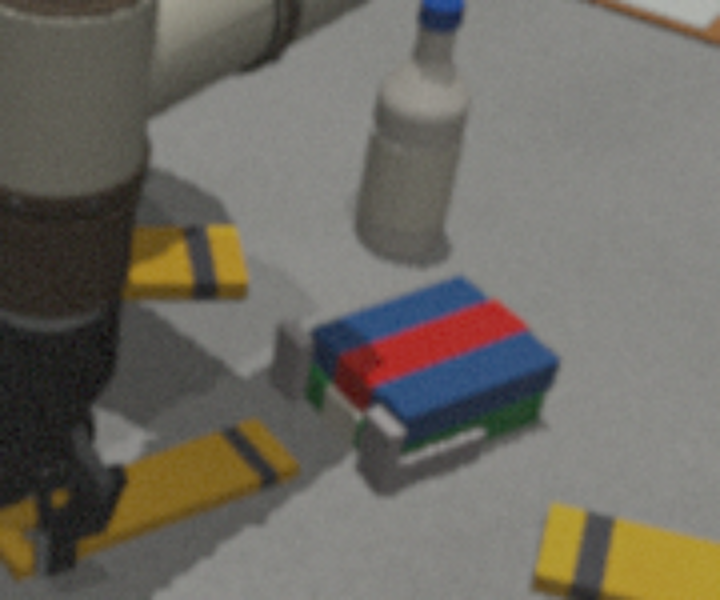

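View pics/t5c.png

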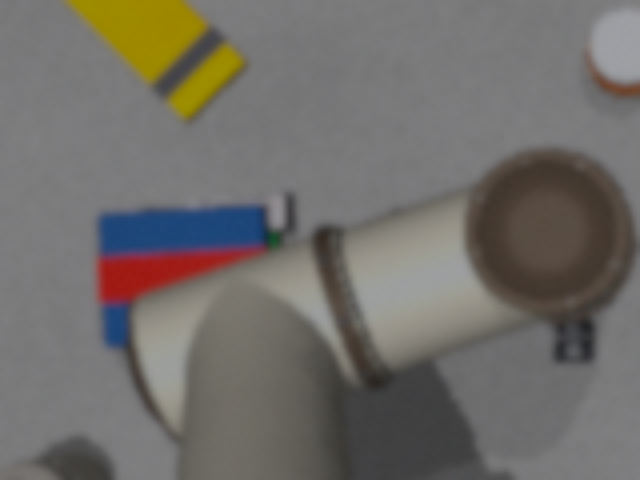

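Packs have settled flat and stacked, and the dark-striped tail is clear of the fence. Now I'll regrip about 80 mm behind the hole.

carry_out([
  [[0,0,0,0,0,0,-0.3],[0,0,0,0,0,0,-0.4],[0,0,0.005,0,0,0,-0.4],[0,0,0,0,0,0,-0.4]],
])

```text
clock: 6.1
position: [544.8, 25.5, 3.5]
ee_rot: [0.731, -0.683, -0.0, 0.0]
contact_force: [-0.2, -0.7, 0.4]
gripper_width: 59.5
```

carry_out([
  [[-0.0012,0.018,0,0,0,0,-0.4],[-0.0012,0.018,0,0,0,0,-0.4],[-0.0012,0.018,0,0,0,0,-0.4],[-0.0012,0.018,0,0,0,0,-0.4],[-0.0008,0.012,0,0,0,0,-0.4]],
])

```text
clock: 6.6
position: [539.1, 110.4, 3.3]
ee_rot: [0.731, -0.683, -0.0, -0.0]
contact_force: [0.0, 0.3, -1.4]
gripper_width: 59.6
```

carry_out([
  [[0,0,0,0,0,0,-0.3],[0,0,0,0,0,0,-0.3]],
])

```text
clock: 6.8
position: [539.0, 109.2, 3.2]
ee_rot: [0.731, -0.683, -0.0, 0.0]
contact_force: [0.1, -0.1, 1.3]
gripper_width: 55.7
```

Run:
```python
from m import *
im=grab('wrist','w6')
s=arm.read_state(); print(s['position'],s['ee_rot'],s['gripper_width'],s['contact_force'])
```

```text
[539.00826717 108.79219441   3.20129473] [ 7.30367460e-01 -6.83054375e-01 -1.26806390e-04  2.79529057e-04] 55.4730058759945 [ 0.22891908 -0.22076852 -0.06716863]
```

View pics/w6.png

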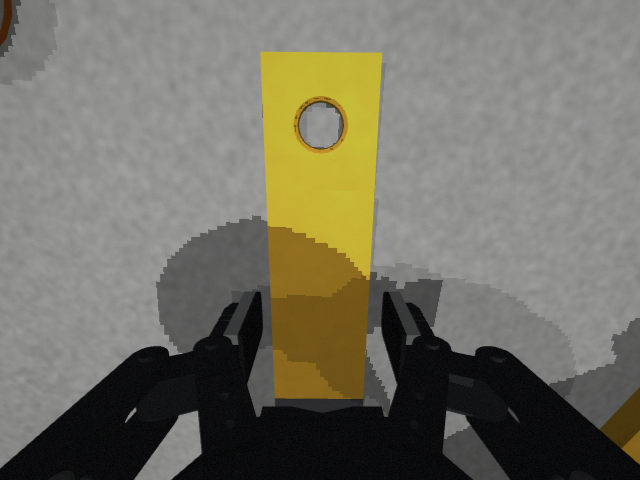

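The bar is centred in the jaws, hole at (321,125). Gripping, then lifting.

carry_out([
  [[0,0,-0.0035,0,0,0,-0.2],[0,0,0,0,0,0,0.2],[0,0,0,0,0,0,1],[0,0,0,0,0,0,1],[0,0,0,0,0,0,1]],
])

```text
clock: 7.35
position: [539.4, 108.7, -0.2]
ee_rot: [0.73, -0.683, 0.0, 0.0]
contact_force: [1.2, -2.6, 1.1]
gripper_width: 42.8
```

carry_out([
  [[0,0,0,0,0,0,1],[0,0,0.005,0,0,0,1],[0,0,0.01,0,0,0,1],[0,0,0.02,0,0,0,1],[0,0,0.02,0,0,0,1]],
])

```text
clock: 7.85
position: [538.6, 109.4, 55.3]
ee_rot: [0.73, -0.683, -0.0, 0.001]
contact_force: [0.5, 0.9, -1.9]
gripper_width: 42.0
```

carry_out([
  [[0,-0.01,0.02,0,0,2,1],[0,-0.02,0.02,0,0,2,1],[-0.005,-0.02,0.01,0,0,2,1],[-0.005,-0.02,0,0,0,2,1],[0,0,0,0,0,0,1]],
])

```text
clock: 8.35
position: [527.7, 37.7, 105.4]
ee_rot: [0.776, -0.631, -0.001, 0.0]
contact_force: [-0.4, 0.9, -3.8]
gripper_width: 42.1
```

Run:
```python
from m import *
im=grab('wrist','w7')
s=arm.read_state(); print(s['position'],s['ee_rot'],s['gripper_width'],s['contact_force'])
im=grab('scene','s7')
```

```text
[528.52066791  38.6347253  105.24963222] [ 7.75685674e-01 -6.31119368e-01 -2.40516634e-04 -1.46036645e-04] 42.075539412854305 [ 0.36717658  0.33886122 -2.67146316]
```

View pics/w7.png

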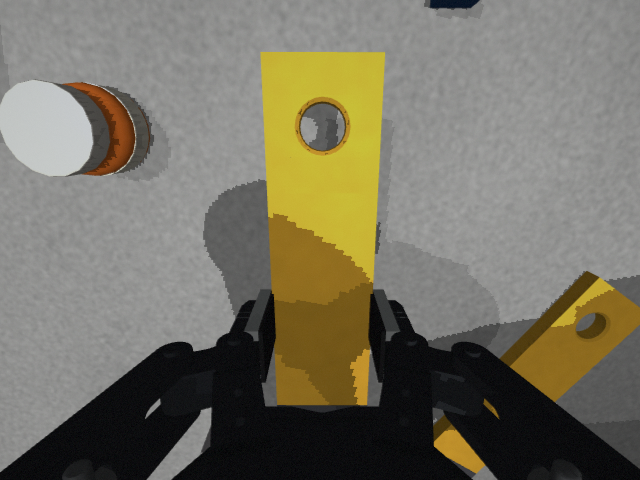

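View pics/s7.png

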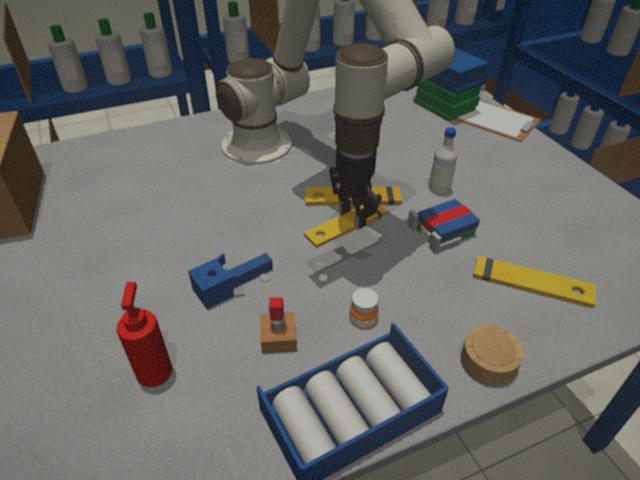

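carry_out([
  [[0.008,-0.044,0.015,0,0,0,1],[0.008,-0.044,0.015,0,0,0,1],[0.008,-0.044,0.015,0,0,0,1],[0.008,-0.044,0,0,0,0,1],[0.008,-0.044,0,0,0,0,1]],
])

```text
clock: 8.95
position: [570.2, -181.4, 150.3]
ee_rot: [0.777, -0.63, 0.0, -0.001]
contact_force: [-0.2, 0.5, -3.7]
gripper_width: 42.0
```

carry_out([
  [[0,0,0,0,0,0,1],[0,0,0,0,0,0,1],[0,0,0,0,0,0,1]],
])

```text
clock: 9.25
position: [569.2, -179.6, 149.3]
ee_rot: [0.777, -0.63, -0.001, 0.0]
contact_force: [0.2, 0.4, -2.8]
gripper_width: 41.8
```

Run:
```python
from m import *
im=grab('wrist','w8')
s=arm.read_state(); print(s['position'],s['ee_rot'],s['gripper_width'],s['contact_force'])
```

```text
[ 569.27059191 -179.33943051  149.53312839] [ 7.76853116e-01 -6.29681731e-01 -3.79835584e-04  9.68127178e-05] 42.07319298487661 [-0.19494032  0.93069686 -3.35919885]
```

View pics/w8.png

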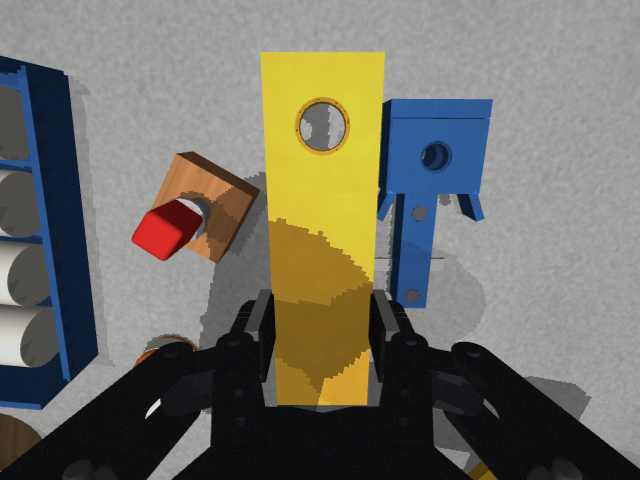

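The wrist view shows the fork hole at (436,155), the rail bolts at (419,213) and (412,296), the held bar's hole at (322,125), and the pin at (167,228). Measuring everything from this view.

Run:
```python
from m import *
im=load('w8'); h=hsv(im); g=cv2.cvtColor(im['color'],cv2.COLOR_RGB2GRAY)
def fl(q): 
    v=cv2.fitLine(q.astype(np.float32),cv2.DIST_HUBER,0,.01,.01).ravel(); 
    a=np.degrees(np.arctan2(v[1],v[0])); return v.round(4),round(a%180-180,2)
zt=149.5+10.2
y=cv2.inRange(h,(18,120,40),(40,255,255))
cs=blob(y,(250,40,400,410)); p=cs[0].reshape(-1,2); w=ray(im,p,zt)[:,:2]
for nm,s in [('L',(p[:,0]<275)&(p[:,1]>70)&(p[:,1]<270)),('R',(p[:,0]>368)&(p[:,1]>70)&(p[:,1]<270)),('end',(p[:,1]<55)&(p[:,0]>270)&(p[:,0]<375))]: print('bar',nm,fl(w[s]),w[s].mean(0))
print('width px top',np.ptp(p[p[:,1]<60,0]))
# hole: outer ring circle top rim
for c in cs[1:4]:
    (u,v),r=cv2.minEnclosingCircle(c); print('barhole',u,v,r,ray(im,[u,v],zt)[0])
# fork hole
c=g[130:185,410:465]; 
blue=cv2.inRange(h,(100,110,40),(120,255,255))
cv2.imwrite('pics/w8f.png',cv2.resize(im['color'][90:320,370:500,::-1],None,fx=4,fy=2.6,interpolation=cv2.INTER_CUBIC))
cv2.imwrite('pics/w8g.png',cv2.resize(im['color'][130:185,405:465,::-1],None,fx=10,fy=10,interpolation=cv2.INTER_CUBIC))
bm=blob(blue,(386,60,500,320)); p=bm[0].reshape(-1,2)
for nm,s,z in [('railL',(p[:,0]<400)&(p[:,1]>225)&(p[:,1]<300),30),('railR',(p[:,0]>420)&(p[:,1]>225)&(p[:,1]<300),30),('forkR',(p[:,0]>480)&(p[:,1]>122)&(p[:,1]<185),56),('railend',(p[:,1]>303)&(p[:,0]>396)&(p[:,0]<422),30)]:
    q=ray(im,p[s],z)[:,:2]; print(nm,len(q),fl(q),q.mean(0))
print('bolts',ray(im,[[419.5,213],[412,296]],30))
print('forkhole',ray(im,[[436,156]],56))
```

```text
bar L (array([ 2.039000e-01, -9.790000e-01,  6.042063e+02, -2.395590e+02],
      dtype=float32), np.float32(-78.24)) [ 603.46975353 -236.00908145]
bar R (array([ 2.038000e-01, -9.790000e-01,  5.608874e+02, -2.449858e+02],
      dtype=float32), np.float32(-78.24)) [ 560.88742876 -244.98585524]
bar end (array([ 9.785000e-01,  2.064000e-01,  5.941128e+02, -2.807442e+02],
      dtype=float32), np.float32(-168.09)) [ 590.68060155 -281.46821641]
width px top 124
barhole 322.0 126.53060913085938 24.551088333129883 [ 585.73569249 -257.20536718  159.7       ]
railL 76 (array([ 2.068000e-01, -9.784000e-01,  5.080068e+02, -1.748873e+02],
      dtype=float32), np.float32(-78.06)) [ 505.71724487 -165.16555925]
railR 74 (array([ 2.049000e-01, -9.788000e-01,  4.765645e+02, -1.764242e+02],
      dtype=float32), np.float32(-78.18)) [ 475.72093213 -172.3877532 ]
forkR 54 (array([ 2.049000e-01, -9.788000e-01,  4.748569e+02, -2.673720e+02],
      dtype=float32), np.float32(-78.18)) [ 474.85689472 -267.37197196]
railend 22 (array([ 9.785000e-01,  2.061000e-01,  4.787346e+02, -1.295178e+02],
      dtype=float32), np.float32(-168.11)) [ 479.49310611 -129.63053568]
bolts [[ 496.35187415 -211.75462468   30.        ]
 [ 481.18743464 -139.89525745   30.        ]]
forkhole [[ 505.83012767 -256.59855534   56.        ]]
```

View pics/w8g.png

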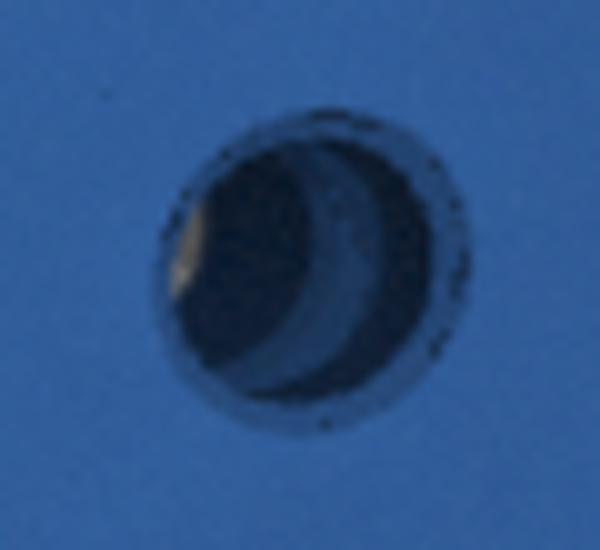

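View pics/w8f.png

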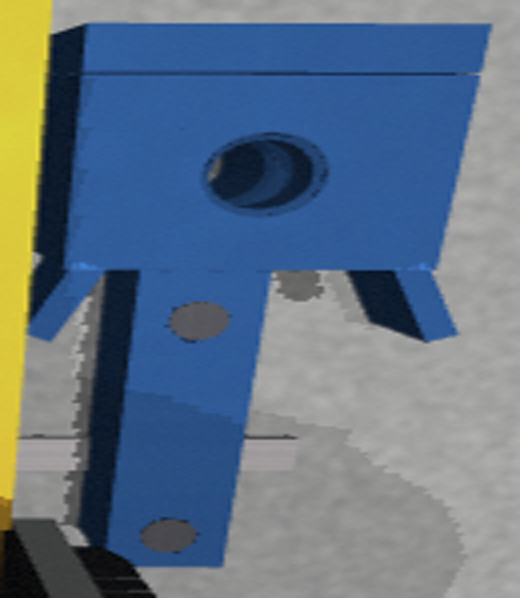

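carry_out([
  [[-0.032,0.0265,0,0,0,0,1],[-0.032,0.0265,0,0,0,0,1],[-0.032,0.0265,-0.02,0,0,0,1],[0,0,-0.04,0,0,0,1],[0,0,-0.04,0,0,0,1]],
])

```text
clock: 9.8
position: [473.9, -99.0, 50.8]
ee_rot: [0.778, -0.629, 0.002, -0.002]
contact_force: [1.3, 0.3, -4.0]
gripper_width: 42.2
```

carry_out([
  [[0,0,-0.016,0,0,0,1],[0,0,0,0,0,0,1],[0,0,0,0,0,0,1],[0,0,0,0,0,0,1]],
])

```text
clock: 10.2
position: [474.7, -100.7, 35.3]
ee_rot: [0.777, -0.63, 0.001, -0.001]
contact_force: [0.4, -0.2, -2.0]
gripper_width: 42.1
```

Run:
```python
from m import *
im=grab('wrist','w9')
s=arm.read_state(); print(s['position'],s['ee_rot'],s['gripper_width'],s['contact_force'])
im=grab('scene','s9')
cv2.imwrite('pics/s9c.png',cv2.resize(im['color'][150:320,180:350,::-1],None,fx=4,fy=3.5,interpolation=cv2.INTER_CUBIC))
```

```text
[ 474.54547312 -100.80854113   35.27083724] [ 0.77660476 -0.62998594  0.0012171  -0.00113385] 41.87902708456673 [-0.58027914 -0.09882394 -3.35428009]
```

View pics/w9.png

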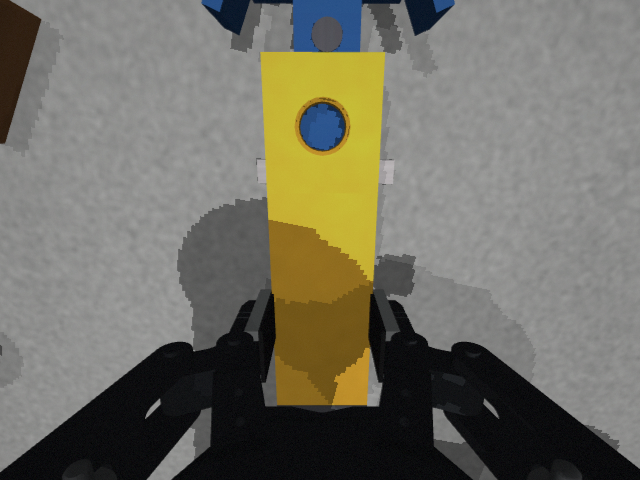

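View pics/s9c.png

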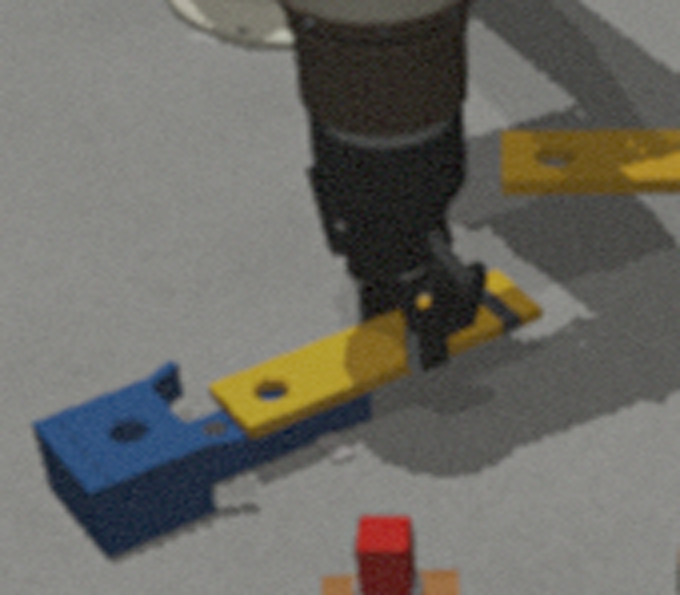

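Run:
```python
from m import *
im=load('w9'); n=np.array([.979,.2045])
h=hsv(im)
y=cv2.inRange(h,(18,120,40),(40,255,255)); b=cv2.inRange(h,(100,110,40),(120,255,255))
for r in [60,80,170]:
    u=np.where(y[r,250:400])[0]+250; a=ray(im,[[u[0]-.5,r],[u[-1]+.5,r]],45.5)[:,:2]@n; print('bar',r,a,a.mean())
for r in [20,40,48]:
    u=np.where(b[r,270:380])[0]+270; a=ray(im,[[u[0]-.5,r],[u[-1]+.5,r]],30)[:,:2]@n; print('rail',r,u[0],u[-1],a,a.mean())
print(ray(im,[327,33.5],30)@np.array([.979,.2045,0]))
u,v=322.3,126.3;p=ray(im,[u,v],45.5)[0];print(p, (p[:2]-[505.8,-256])@np.array([.2045,-.979]))
```

```text
bar 60 [466.26150315 422.38855136] 444.3250272510321
bar 80 [466.24252438 422.36867579] 444.30560008318093
bar 170 [466.34319103 422.46442624] 444.4038086365355
rail 20 293 360 [455.87126598 429.83794655] 442.8546062616623
rail 40 294 359 [455.64437698 429.9752098 ] 442.80979339173604
rail 48 294 359 [455.7082587  429.87488186] 442.79157027751444
[442.62679303]
[ 491.10756661 -178.36294965   45.5       ] -79.01127492587
```

The bar sits 1.5 mm to the side and a bit high. I'll correct that and slide in most of the way.

carry_out([
  [[-0.0015,-0.0003,-0.003,0,0,0,1],[0,0,0,0,0,0,1],[0.0021,-0.01,0,0,0,0,1],[0.0021,-0.01,0,0,0,0,1],[0.0021,-0.01,0,0,0,0,1]],
])

```text
clock: 10.8
position: [478.4, -132.6, 30.9]
ee_rot: [0.776, -0.63, 0.0, -0.0]
contact_force: [0.4, -0.5, -2.8]
gripper_width: 42.5
```

carry_out([
  [[0.0021,-0.01,0,0,0,0,1],[0.0021,-0.01,0,0,0,0,1],[0.0021,-0.01,0,0,0,0,1],[0,0,0,0,0,0,1],[0,0,0,0,0,0,1]],
])

```text
clock: 11.3
position: [484.2, -161.8, 30.7]
ee_rot: [0.776, -0.631, -0.0, 0.0]
contact_force: [-0.3, -0.4, -4.0]
gripper_width: 42.2
```

Run:
```python
from m import *
im=grab('wrist','w10')
s=arm.read_state(); print(s['position'],s['ee_rot'],s['gripper_width'],s['contact_force'])
im=grab('scene','s10')
cv2.imwrite('pics/s10c.png',cv2.resize(im['color'][150:320,180:350,::-1],None,fx=4,fy=3.5,interpolation=cv2.INTER_CUBIC))
```

```text
[ 484.1231299  -161.52401082   30.68489717] [ 7.76234001e-01 -6.30444861e-01 -2.11459214e-04  8.85550464e-05] 42.26032821485151 [-0.15891643  0.65769393 -2.79246192]
```

View pics/w10.png

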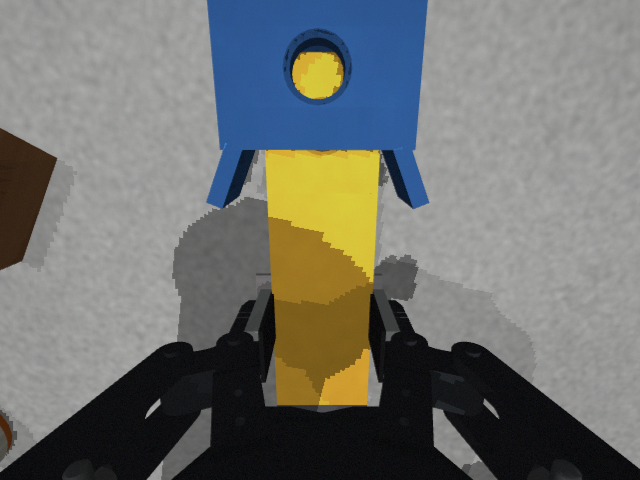

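View pics/s10c.png

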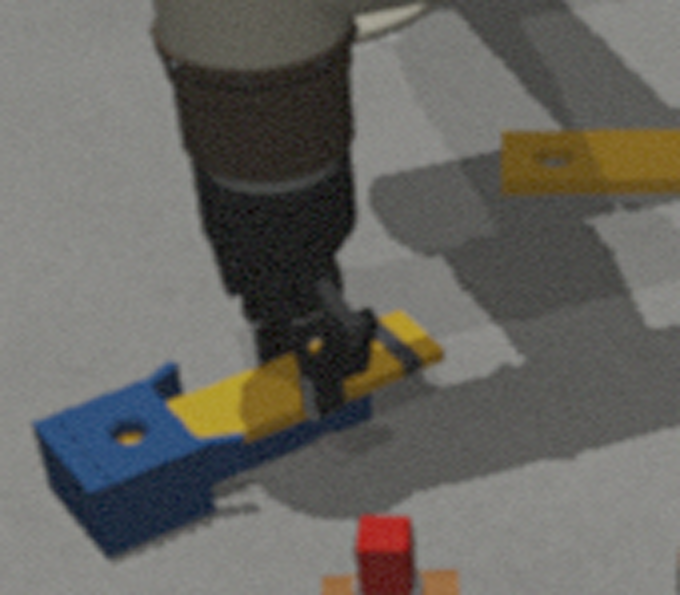

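The bar is in the slot and visible through the fork hole at (318,75). About 18 mm to go.

carry_out([
  [[0.0014,-0.007,0,0,0,0,1],[0.0014,-0.007,0,0,0,0,1],[0.0004,-0.002,0,0,0,0,1],[0.0002,-0.001,0,0,0,0,1],[0,0,0,0,0,0,1]],
])

```text
clock: 11.9
position: [487.7, -178.7, 30.8]
ee_rot: [0.776, -0.63, -0.0, 0.0]
contact_force: [0.2, -1.0, -3.8]
gripper_width: 42.2
```

carry_out([
  [[0.0002,-0.001,0,0,0,0,1],[0.0002,-0.001,0,0,0,0,1],[0,0,0,0,0,0,1]],
])

```text
clock: 12.2
position: [487.8, -179.3, 30.5]
ee_rot: [0.776, -0.63, -0.001, -0.0]
contact_force: [-0.5, 6.8, -2.6]
gripper_width: 42.3
```

Run:
```python
from m import *
im=grab('wrist','w11')
s=arm.read_state(); print(s['position'],s['ee_rot'],s['gripper_width'],s['contact_force'])
cv2.imwrite('pics/w11c.png',cv2.resize(im['color'][0:220,200:440,::-1],None,fx=3,fy=2.7,interpolation=cv2.INTER_CUBIC))
```

```text
[ 487.74680656 -179.3450949    30.55185935] [ 7.76300225e-01 -6.30362845e-01 -7.66707290e-04 -2.37577596e-04] 42.14873297789362 [-0.6086647   6.56069045 -2.51684068]
```

View pics/w11c.png

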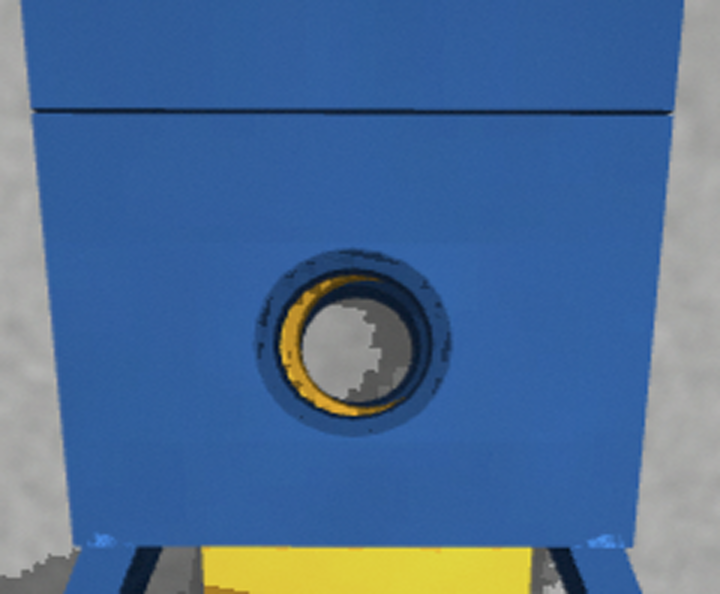

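Run:
```python
from m import *
im=load('w11'); n=np.array([.979,.2045])
h=hsv(im)
y=cv2.inRange(h,(18,120,40),(40,255,255)); b=cv2.inRange(h,(100,110,40),(120,255,255))
for r in [210,225,240]:
    u=np.where(y[r,250:400])[0]+250; a=ray(im,[[u[0]-.5,r],[u[-1]+.5,r]],40.7)[:,:2]@n; print('bar',r,a,a.mean())
for r in [60,100,150,190]:
    u=np.where(b[r,200:440])[0]+200; a=ray(im,[[u[0]-.5,r],[u[-1]+.5,r]],56)[:,:2]@n; print('fork',r,u[0],u[-1],a,a.mean())
# fork hole outer ring centre (crop 353,343)
u,v=353/3+200-.33,343/2.7-.3; p=ray(im,[u,v],56)[0]; print('fh',p,p[:2]@n,p[:2]@[.2045,-.979])
```

```text
bar 210 [463.37813486 419.10393277] 441.24103381316263
bar 225 [463.27756575 419.19656727] 441.23706650917626
bar 240 [463.17412543 419.29184645] 441.23298593723086
fork 60 212 422 [475.65042751 409.69913386] 442.6747806813265
fork 100 216 419 [475.50574143 409.60054063] 442.5531410314494
fork 150 220 414 [475.64783613 409.88911134] 442.7684737386394
fork 190 224 411 [475.49122657 409.78936052] 442.6402935453551
fh [ 505.66855849 -256.32142262   56.        ] 442.63178783917823 354.3478929522946
```

carry_out([
  [[0.0014,0.0003,0,0,0,0,1],[0,0,0,0,0,0,1],[0,0,-0.0005,0,0,0,1],[0,0,0,0,0,0,1]],
])

```text
clock: 12.65
position: [488.0, -179.3, 30.0]
ee_rot: [0.776, -0.631, -0.002, 0.001]
contact_force: [-3.4, 5.9, -0.1]
gripper_width: 42.2
```

carry_out([
  [[0,0,0,0,0,0,0.3],[0,0,0,0,0,0,-0.1],[0,0,0,0,0,0,-0.3],[0,0,0,0,0,0,-0.3],[0,0,0,0,0,0,-0.3]],
])

```text
clock: 13.15
position: [490.2, -180.5, 30.7]
ee_rot: [0.776, -0.63, 0.001, -0.0]
contact_force: [-0.2, -0.1, 0.5]
gripper_width: 55.8
```

Run:
```python
from m import *
im=grab('wrist','w12'); n=np.array([.979,.2045])
s=arm.read_state(); print(s['position'],s['ee_rot'],s['gripper_width'],s['contact_force'])
cv2.imwrite('pics/w12c.png',cv2.resize(im['color'][0:220,200:440,::-1],None,fx=3,fy=2.7,interpolation=cv2.INTER_CUBIC))
h=hsv(im)
y=cv2.inRange(h,(18,120,40),(40,255,255)); b=cv2.inRange(h,(100,110,40),(120,255,255))
for r in [210,240]:
    u=np.where(y[r,250:400])[0]+250; a=ray(im,[[u[0]-.5,r],[u[-1]+.5,r]],40.)[:,:2]@n; print('bar',r,a,a.mean())
for r in [60,100,150]:
    u=np.where(b[r,200:440])[0]+200; a=ray(im,[[u[0]-.5,r],[u[-1]+.5,r]],56)[:,:2]@n; print('fork',r,a,a.mean())
```

```text
[ 490.04341491 -180.44644518   30.58942916] [ 7.76358092e-01 -6.30291857e-01  4.87563439e-04 -2.22917051e-04] 55.510108983655066 [-1.52378294  0.05992307 -1.23953169]
bar 210 [463.66501097 419.47588486] 441.5704479121464
bar 240 [463.39283057 419.2025676 ] 441.2976990848785
fork 60 [475.40465539 409.5570162 ] 442.48083579486354
fork 100 [475.48841448 409.71146047] 442.5999374748662
fork 150 [475.5167007 409.9196423] 442.718171502725
```

View pics/w12c.png

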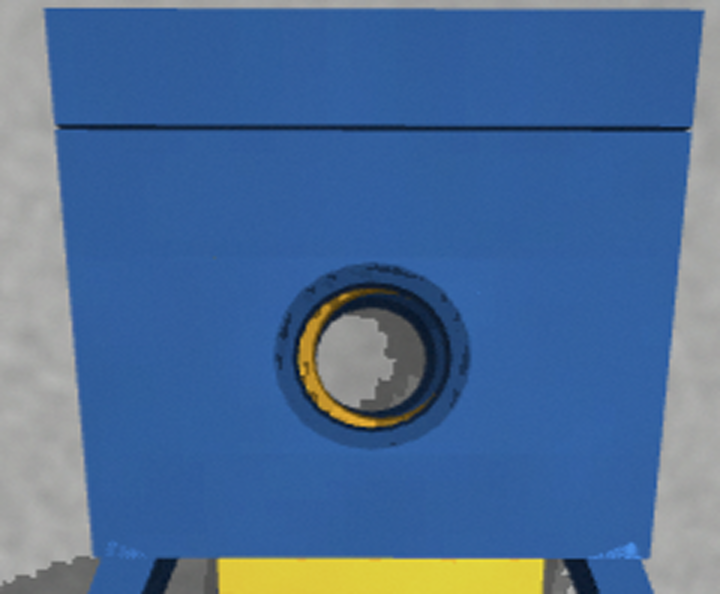

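The bar is still about 1.2 mm to the side because it stuck against the stop. The tool has now sprung onto the centreline, so closing and opening again should centre it.

carry_out([
  [[0,0,0,0,0,0,0.3],[0,0,0,0,0,0,1],[0,0,0,0,0,0,1],[0,0,0,0,0,0,1],[0,0,0,0,0,0,1]],
])

```text
clock: 13.7
position: [489.4, -180.4, 30.8]
ee_rot: [0.776, -0.63, -0.0, 0.0]
contact_force: [-1.5, -0.5, 5.8]
gripper_width: 42.4
```

carry_out([
  [[0,0,0,0,0,0,0.3],[0,0,0,0,0,0,-0.1],[0,0,0,0,0,0,-0.3],[0,0,0,0,0,0,-0.3],[0,0,0,0,0,0,-0.3]],
])

```text
clock: 14.2
position: [489.6, -180.2, 30.2]
ee_rot: [0.776, -0.63, -0.0, -0.0]
contact_force: [0.4, -0.1, -0.1]
gripper_width: 55.3
```

Run:
```python
from m import *
im=grab('wrist','w13'); n=np.array([.979,.2045])
s=arm.read_state(); print(s['position'],s['ee_rot'],s['gripper_width'],s['contact_force'])
cv2.imwrite('pics/w13c.png',cv2.resize(im['color'][0:220,200:440,::-1],None,fx=3,fy=2.7,interpolation=cv2.INTER_CUBIC))
h=hsv(im)
y=cv2.inRange(h,(18,120,40),(40,255,255)); b=cv2.inRange(h,(100,110,40),(120,255,255))
for r in [210,240]:
    u=np.where(y[r,250:400])[0]+250; a=ray(im,[[u[0]-.5,r],[u[-1]+.5,r]],40.)[:,:2]@n; print('bar',r,a,a.mean())
for r in [60,100,150]:
    u=np.where(b[r,200:440])[0]+200; a=ray(im,[[u[0]-.5,r],[u[-1]+.5,r]],56)[:,:2]@n; print('fork',r,a,a.mean())
```

```text
[ 489.62317981 -180.19343649   30.17889424] [ 7.76351212e-01 -6.30300559e-01 -2.68732411e-05  2.07416520e-05] 55.69054551407165 [-0.06428435  0.19596629 -0.17670541]
bar 210 [464.28765088 420.28743783] 442.28754435344865
bar 240 [464.4689181  420.46450568] 442.4667118927176
fork 60 [475.68151046 409.86178986] 442.77165016179845
fork 100 [475.47687252 409.71322446] 442.5950484870513
fork 150 [475.53751309 409.5970241 ] 442.5672685923776
```

View pics/w13c.png

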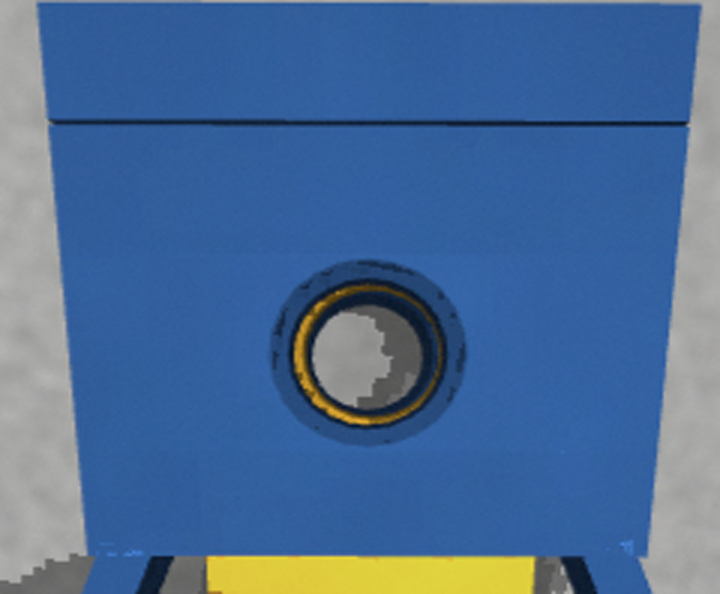

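The holes are concentric. Now I'll work out the pin and handle pose from the earlier wrist view (w8).

Run:
```python
from m import *
im=load('w8'); h=hsv(im)
cv2.imwrite('pics/pinc.png',cv2.resize(im['color'][140:275,120:270,::-1],None,fx=5,fy=4.4,interpolation=cv2.INTER_CUBIC))
```

```text
(no output)
```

View pics/pinc.png

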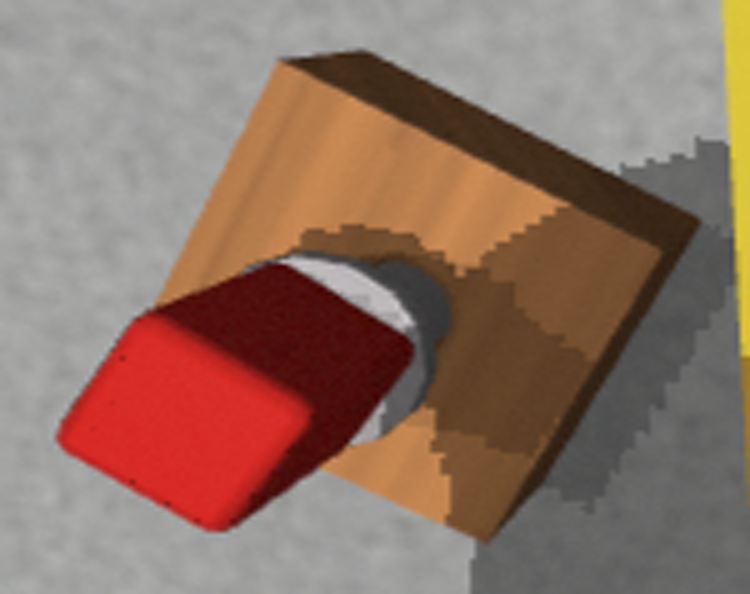

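carry_out([
  [[0,0,0.01,0,0,0,-0.3],[0,0,0.03,0,0,0,-0.3],[0,0,0.05,0,0,0,-0.3],[0,0,0.05,0,0,0,-0.3],[0,0,0.05,0,0,0,-0.3]],
])

```text
clock: 14.75
position: [489.1, -180.2, 223.2]
ee_rot: [0.776, -0.63, 0.0, -0.0]
contact_force: [0.5, -0.7, -0.4]
gripper_width: 55.4
```

Run:
```python
from m import *
im=load('w8')
c=np.array([[142,315],[313,412],[220,534],[57,437]],float); px=c/[5,4.4]+[120-.4,140-.4]
w=ray(im,px,105)[:,:2]; print(w.round(1),w.mean(0)); 
for i in range(4):
    d=w[(i+1)%4]-w[i]; print(np.linalg.norm(d),np.degrees(np.arctan2(d[1],d[0])))
c=np.array([[280,60],[660,248],[487,542]],float); px=c/[5,4.4]+[119.6,139.6]
w=ray(im,px,35)[:,:2]; print('stand',w.round(1)); 
for i in range(2):
    d=w[i+1]-w[i]; print(np.linalg.norm(d),np.degrees(np.arctan2(d[1],d[0])))
print((w[0]+w[2])/2)
print(arm.read_state()['joints'])
```

```text
[[ 673.3 -193.2]
 [ 653.2 -184.1]
 [ 662.6 -164.5]
 [ 682.1 -174.5]] [ 667.79512748 -179.06451342]
22.085276804340435 155.61580483075778
21.74039392518331 64.32480083040775
21.925197122858936 -27.017926696770175
20.72965558046503 -115.23159719849932
stand [[ 688.5 -218.8]
 [ 628.7 -198.8]
 [ 648.5 -138.1]]
63.06274552071565 161.4818153841226
63.79051746002258 71.89811501849222
[ 668.50073937 -178.47086759]
[-4.13502269e-02  2.14337150e-01 -2.57486845e-01  2.09047481e-04
 -1.09815236e+00  2.48247292e-01]
```

carry_out([
  [[0.0256,0,0,0,0,7.5,-0.3],[0.0256,0,0,0,0,7.5,-0.3],[0.0256,0,0,0,0,7.5,-0.3],[0.0256,0,0,0,0,7.5,-0.3],[0.0256,0,0,0,0,7.5,-0.3]],
])

```text
clock: 15.25
position: [618.4, -180.2, 221.2]
ee_rot: [0.939, -0.345, 0.0, -0.0]
contact_force: [-0.8, 0.1, -0.5]
gripper_width: 55.6
```

carry_out([
  [[0.0256,0,0,0,0,7.5,-0.3],[0.0256,0,0,0,0,7.5,-0.3],[0,0,0,0,0,0,-0.3],[0,0,0,0,0,0,-0.3],[0,0,0,0,0,0,-0.3]],
])

```text
clock: 15.75
position: [668.0, -180.2, 220.8]
ee_rot: [0.975, -0.222, -0.0, -0.0]
contact_force: [-0.4, -0.5, -0.4]
gripper_width: 55.4
```

Run:
```python
from m import *
im=grab('wrist','w14')
s=arm.read_state(); print(s['position'],s['ee_rot'],s['gripper_width'],s['contact_force'])
```

```text
[ 667.97592538 -180.28026867  221.00366284] [ 9.74958985e-01 -2.22384720e-01  1.06840008e-04 -4.04349613e-05] 55.687571416462866 [-0.32751247  0.66010912  0.64258981]
```

View pics/w14.png

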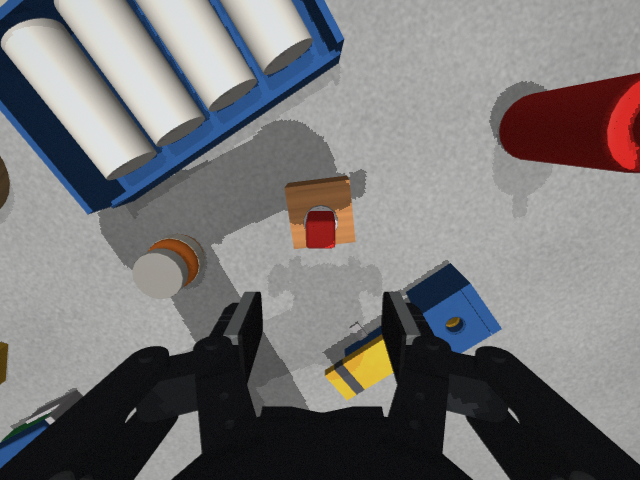

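The pin handle is at (320,230), between and ahead of the jaws. The bar and fork are at lower right, with the jar and pump bottle clear.

Run:
```python
from m import *
im=load('w14'); h=hsv(im)
red=cv2.inRange(h,(0,150,40),(8,255,255))|cv2.inRange(h,(172,150,40),(180,255,255))
c=blob(red,(290,195,350,255))[0]; print(cv2.boundingRect(c), cv2.minAreaRect(c))
cv2.imwrite('pics/w14c.png',cv2.resize(im['color'][170:260,275:365,::-1],None,fx=7,fy=6,interpolation=cv2.INTER_CUBIC))
```

```text
(306, 211, 29, 37) ((320.0, 229.0), (36.0, 28.0), 90.0)
```

View pics/w14c.png

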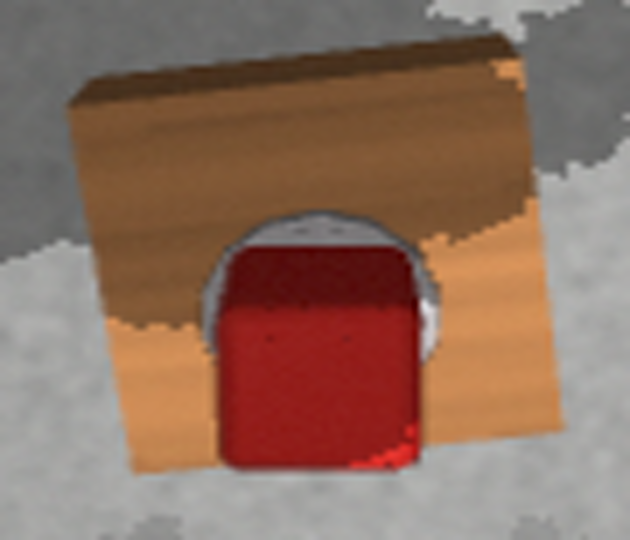

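Run:
```python
from m import *
im=load('w14')
for x,y,z in [(320,387,105),(320,306,105),(320,468,105),(218,387,105),(422,387,105),(321,320,35)]:
    print(ray(im,[275+x/7-.43,170+y/6-.42],z)[0].round(2))
```

```text
[ 669.34 -178.8   105.  ]
[ 679.39 -183.66  105.  ]
[ 659.02 -173.82  105.  ]
[ 674.41 -168.25  105.  ]
[ 664.26 -189.35  105.  ]
[ 661.34 -174.73   35.  ]
```

carry_out([
  [[0.0008,0.0012,-0.035,0,0,0,-0.3],[0,0,-0.035,0,0,0,-0.3],[0,0,-0.035,0,0,0,-0.3],[0,0,-0.03,0,0,0,-0.3],[0,0,-0.014,0,0,0,-0.3]],
])

```text
clock: 16.3
position: [667.2, -178.9, 68.7]
ee_rot: [0.975, -0.223, -0.002, 0.0]
contact_force: [0.5, 0.3, 0.7]
gripper_width: 55.5
```

carry_out([
  [[0,0,0,0,0,0,-0.1],[0,0,0,0,0,0,0.2],[0,0,0,0,0,0,0.2]],
])

```text
clock: 16.6
position: [671.0, -179.2, 73.8]
ee_rot: [0.975, -0.222, 0.002, -0.0]
contact_force: [0.6, 0.9, 0.1]
gripper_width: 34.3
```

Run:
```python
from m import *
im=grab('wrist','w15')
s=arm.read_state(); print(s['position'],s['ee_rot'],s['gripper_width'],s['contact_force'])
im=grab('scene','s15')
cv2.imwrite('pics/s15c.png',cv2.resize(im['color'][200:370,180:350,::-1],None,fx=4,fy=3.5,interpolation=cv2.INTER_CUBIC))
```

```text
[ 670.81922435 -179.15971451   73.68740426] [ 9.75070090e-01 -2.21887901e-01  2.00667321e-03 -2.28566357e-04] 34.393949301404426 [ 0.19173664  0.18171548 -0.24548388]
```

View pics/w15.png

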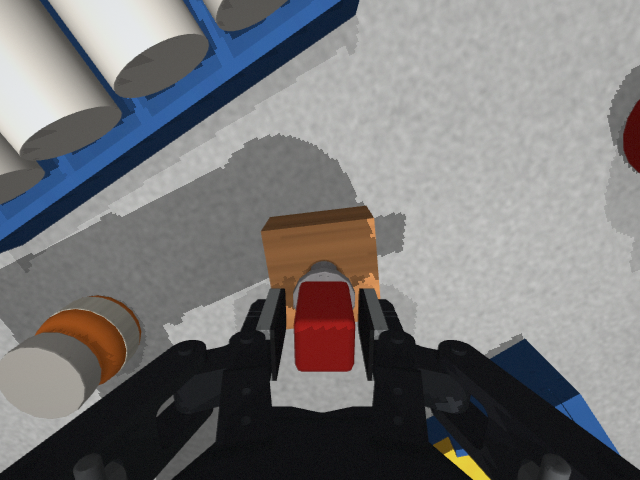

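View pics/s15c.png

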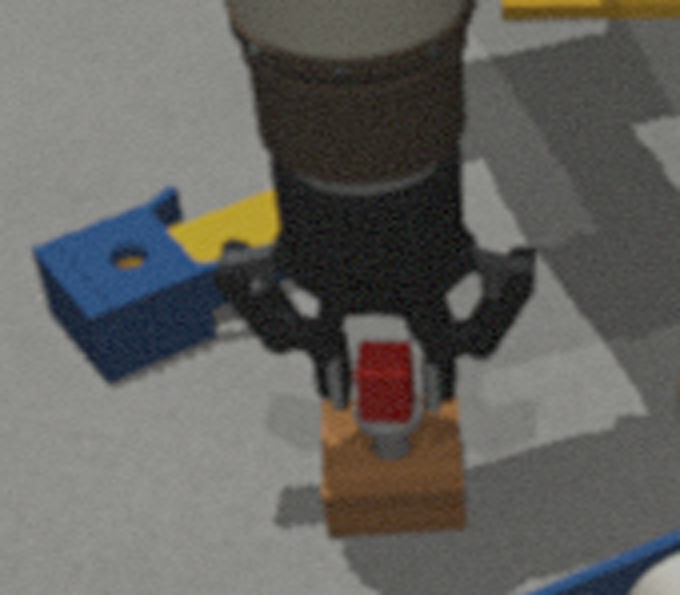

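The handle is between the pads. Closing, then lifting.

carry_out([
  [[0,0,0,0,0,0,0.4],[0,0,0,0,0,0,1],[0,0,0,0,0,0,1],[0,0,0,0,0,0,1],[0,0,0,0,0,0,1]],
])

```text
clock: 17.2
position: [670.2, -179.1, 72.6]
ee_rot: [0.975, -0.222, 0.001, 0.0]
contact_force: [-1.4, 0.3, 5.3]
gripper_width: 23.3
```

carry_out([
  [[0,0,0.01,0,0,0,1],[0,0,0.02,0,0,0,1],[0,0,0.03,0,0,0,1],[0,0,0.02,0,0,0,1],[0,0,0,0,0,0,1]],
])

```text
clock: 17.7
position: [671.3, -179.3, 154.8]
ee_rot: [0.975, -0.222, 0.003, -0.0]
contact_force: [0.0, 0.0, -1.9]
gripper_width: 23.0
```

Run:
```python
from m import *
im=grab('wrist','w16')
s=arm.read_state(); print(s['position'],s['ee_rot'],s['gripper_width'],s['contact_force'])
im=grab('scene','s16')
cv2.imwrite('pics/s16c.png',cv2.resize(im['color'][190:360,180:350,::-1],None,fx=4,fy=3.5,interpolation=cv2.INTER_CUBIC))
```

```text
[ 669.92876858 -178.87101747  152.24449526] [ 9.75025244e-01 -2.22091077e-01  1.05005147e-03 -4.73492747e-04] 23.373575091941426 [-0.05063761  0.17165567 -2.6526317 ]
```

View pics/w16.png

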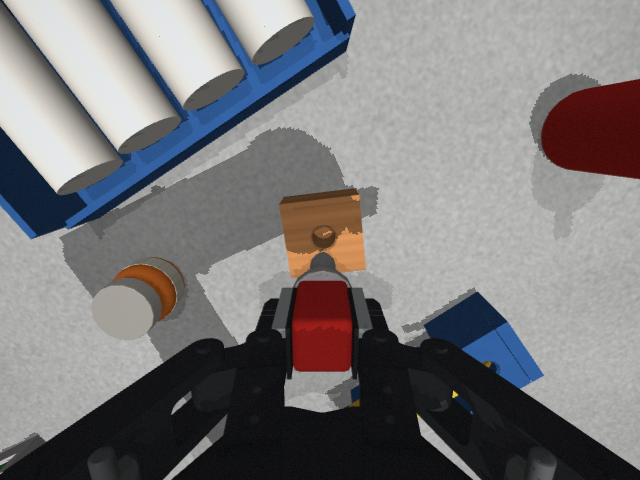

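View pics/s16c.png

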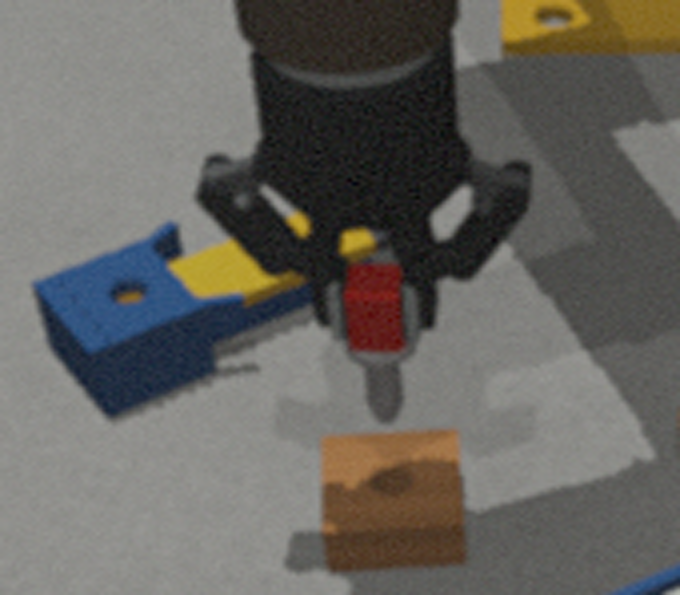

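The pin is held clear of the stand, with its tip visible at about (322,255). Checking the tip position and tilt relative to the tool.

Run:
```python
from m import *
im=load('w16')
cv2.imwrite('pics/w16c.png',cv2.resize(im['color'][215:385,270:375,::-1],None,fx=5,fy=3.5,interpolation=cv2.INTER_CUBIC))
```

```text
(no output)
```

View pics/w16c.png

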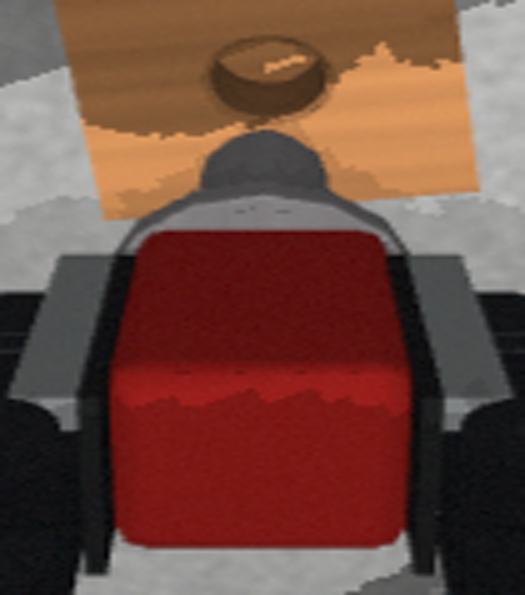

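Run:
```python
from m import *
im=load('w16'); d=np.array([.9013,-.4332]); n=np.array([.4332,.9013])  # tool x dir, and perpendicular
T=np.array([669.93,-178.87])
def q(x,y,z): 
    p=ray(im,[270+x/5-.4,215+y/3.5-.4],z)[0][:2]-T; return (p@d).round(2),(p@n).round(2)
print('tip front z84.6',q(265,130,84.6),' minus 4.5'); print('taper top front',q(265,140,96.6))
print('shank L,R', q(202,182,100),q(327,182,100))
print('flange front',q(260,190,144.6))
print('handle top c',q(261,370,184.6),q(261,547,184.6),q(112,370,184.6),q(408,370,184.6))
```

```text
tip front z84.6 (np.float64(3.52), np.float64(0.49))  minus 4.5
taper top front (np.float64(5.77), np.float64(0.49))
shank L,R (np.float64(-1.09), np.float64(8.45)) (np.float64(-1.06), np.float64(-7.37))
flange front (np.float64(15.46), np.float64(0.98))
handle top c (np.float64(10.57), np.float64(0.78)) (np.float64(-12.41), np.float64(0.76)) (np.float64(10.54), np.float64(12.16)) (np.float64(10.6), np.float64(-10.44))
```

carry_out([
  [[-0.033,-0.016,0,0,0,0,1],[-0.033,-0.016,0,0,0,0,1],[-0.033,-0.016,0,0,0,0,1],[-0.033,-0.016,0,0,0,0,1],[-0.0315,-0.0143,0,0,0,0,1]],
])

```text
clock: 18.3
position: [503.1, -257.3, 149.0]
ee_rot: [0.975, -0.222, -0.002, -0.0]
contact_force: [-0.3, -0.3, -1.4]
gripper_width: 23.0
```

carry_out([
  [[0,0,0,0,0,0,1],[0,0,0,0,0,0,1],[0,0,0,0,0,0,1]],
])

```text
clock: 18.6
position: [506.4, -257.0, 150.4]
ee_rot: [0.975, -0.222, -0.001, -0.0]
contact_force: [-0.9, 0.4, -0.9]
gripper_width: 23.4
```

Run:
```python
from m import *
im=grab('wrist','w17')
s=arm.read_state(); print(s['position'],s['ee_rot'],s['gripper_width'],s['contact_force'])
cv2.imwrite('pics/w17c.png',cv2.resize(im['color'][180:385,220:425,::-1],None,fx=3.5,fy=2.8,interpolation=cv2.INTER_CUBIC))
im=grab('scene','s17')
cv2.imwrite('pics/s17c.png',cv2.resize(im['color'][190:330,150:290,::-1],None,fx=5,fy=4.2,interpolation=cv2.INTER_CUBIC))
```

```text
[ 506.66073815 -256.90234083  150.46732116] [ 9.75125259e-01 -2.21653946e-01 -5.04710814e-04 -4.86344875e-05] 23.12516909641326 [ 0.00543469 -0.47573281 -0.91377817]
```

View pics/w17c.png

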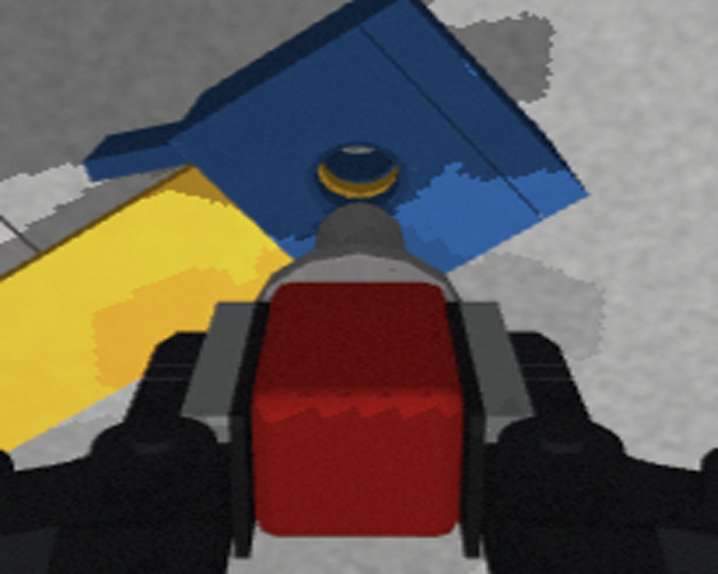

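View pics/s17c.png

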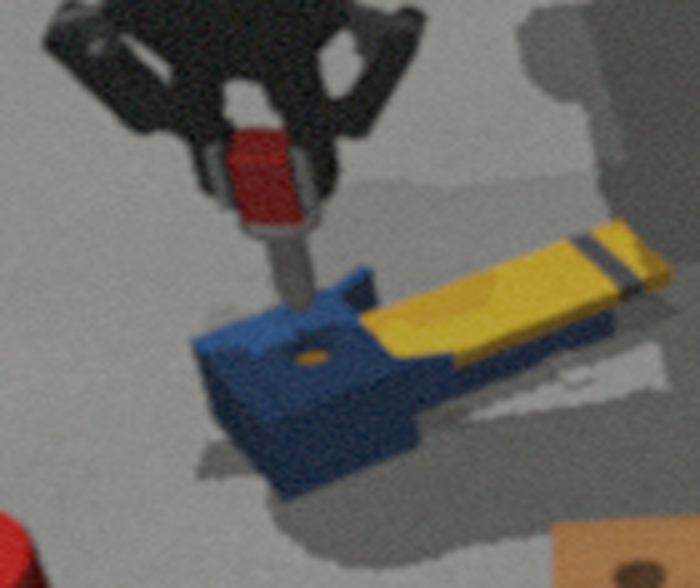

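Run:
```python
from m import *
im=load('w17'); d=np.array([.9013,-.4332]); n=np.array([.4332,.9013])
def q(x,y,z): return ray(im,[220+x/3.5-.36,180+y/2.8-.32],z)[0][:2]
h=q(358,174,56); print('hole',h)
for xy in [(310,174),(406,174),(358,142),(358,206)]: print(q(*xy,56))
t=q(360,204,82.9)-4.5*d; print('tip',t)
c=(q(252,392,182.9)+q(463,392,182.9)+q(458,537,182.9)+q(257,537,182.9))/4; print('handle',c)
r=t-h; print('tip-hole d,n',r@d,r@n, 'world need',-r)
# scene check: project vertical axis from hole
s=load('s17'); 
for P in [(505.8,-256.2,56),(505.8,-256.2,82.9),(506,-256,182.9)]:
    p=proj(s,P)[0]; print(P,p,((p-[150,190])*[5,4.2]).round(0))
```

```text
hole [ 507.3648087  -256.89126006]
[ 511.76482552 -247.71440474]
[ 502.96511109 -266.06744964]
[ 515.31392808 -260.70264296]
[ 499.24122864 -252.9962281 ]
tip [ 504.22672687 -255.80293021]
handle [ 506.47075883 -256.40043453]
tip-hole d,n -3.2998176488283213 -0.37850535336263863 world need [ 3.13808183 -1.08832985]
(505.8, -256.2, 56) [211.59300256 272.88719821] [308. 348.]
(505.8, -256.2, 82.9) [209.67092982 263.22733631] [298. 308.]
(506, -256, 182.9) [202.00430216 224.05231808] [260. 143.]
```

Both views say the tip needs to go about 3 mm toward +x. I'll do most of that, lower closer, and look again.

carry_out([
  [[0.0025,-0.001,-0.01,0,0,0,1],[0,0,-0.009,0,0,0,1],[0,0,0,0,0,0,1],[0,0,0,0,0,0,1],[0,0,0,0,0,0,1]],
])

```text
clock: 19.2
position: [508.8, -258.4, 132.4]
ee_rot: [0.975, -0.222, 0.0, 0.0]
contact_force: [0.6, -0.7, -1.1]
gripper_width: 23.4
```

Run:
```python
from m import *
im=grab('wrist','w18')
s=arm.read_state(); print(s['position'],s['ee_rot'],s['gripper_width'],s['contact_force'])
cv2.imwrite('pics/w18c.png',cv2.resize(im['color'][190:300,260:390,::-1],None,fx=6,fy=5,interpolation=cv2.INTER_CUBIC))
im=grab('scene','s18')
cv2.imwrite('pics/s18c.png',cv2.resize(im['color'][220:300,180:280,::-1],None,fx=7,fy=7,interpolation=cv2.INTER_CUBIC))
```

```text
[ 508.82367435 -258.36908199  132.57087143] [ 9.75070265e-01 -2.21896109e-01  3.04105722e-04  4.47398470e-05] 22.88218204367298 [ 0.38014837 -0.10613921 -1.46841773]
```

View pics/w18c.png

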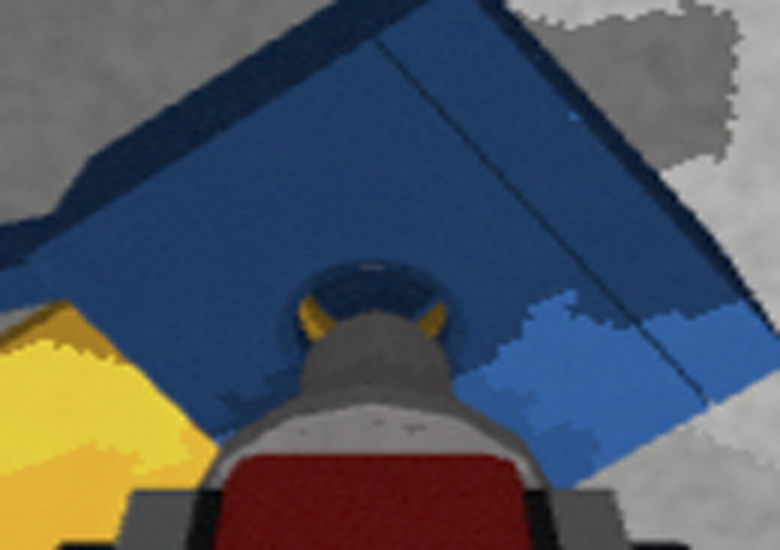

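View pics/s18c.png

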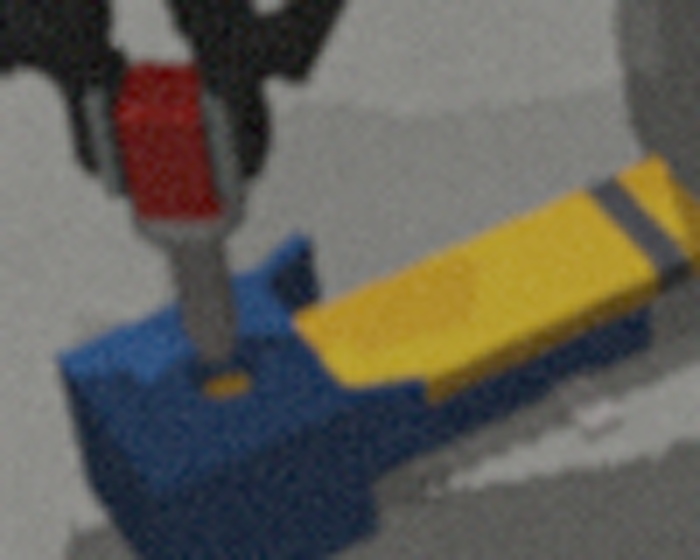

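Run:
```python
from m import *
im=load('w18'); d=np.array([.9013,-.4332]); n=np.array([.4332,.9013])
def q(x,y,z): return ray(im,[260+x/6-.42,190+y/5-.4],z)[0][:2]
a,b,top=q(283,330,56),q(466,330,56),q(374,260,56)
print('dia',np.linalg.norm(a-b)); R=np.linalg.norm(a-b)/2
h=top-R*d; h=h+n*(((a+b)/2-h)@n); print('hole',h)
for zt in (64,66): 
    t=q(377,311,zt)-4.5*d; r=t-h; print('tip',t,'d,n',r@d,r@n)
s=load('s18')
print('scene',((proj(s,[(505.8,-256.2,56)])-[180,220])*7).round(0), proj(s,[(510.8,-256.2,56)])*7-proj(s,[(505.8,-256.2,56)])*7)
```

```text
dia 21.192718236196715
hole [ 505.6768859  -256.31388602]
tip [ 506.92469679 -257.21525054] d,n 1.515123063266287 -0.271848155896432
tip [ 507.56472852 -257.51888015] d,n 2.223516010455838 -0.26824778213008427
scene [[221. 370.]] [[ 4.60093019 11.65674727]]
```

carry_out([
  [[-0.0017,0.0008,0,0,0,0,1],[0,0,0,0,0,0,1],[0,0,-0.005,0,0,0,1],[0,0,-0.005,0,0,0,1],[0,0,0,0,0,0,1]],
])

```text
clock: 19.8
position: [506.1, -257.3, 121.2]
ee_rot: [0.975, -0.222, -0.001, -0.0]
contact_force: [-0.5, -0.4, -1.8]
gripper_width: 23.1
```

Run:
```python
from m import *
im=grab('wrist','w19')
s=arm.read_state(); print(s['position'],s['ee_rot'],s['gripper_width'],s['contact_force'])
cv2.imwrite('pics/w19c.png',cv2.resize(im['color'][190:300,260:390,::-1],None,fx=6,fy=5,interpolation=cv2.INTER_CUBIC))
```

```text
[ 506.4422192  -257.42163806  121.58592105] [ 9.75050836e-01 -2.21980383e-01 -7.59039289e-04  4.39017892e-06] 23.15640531171371 [ 0.11265359  0.39955291 -0.96681352]
```

View pics/w19c.png

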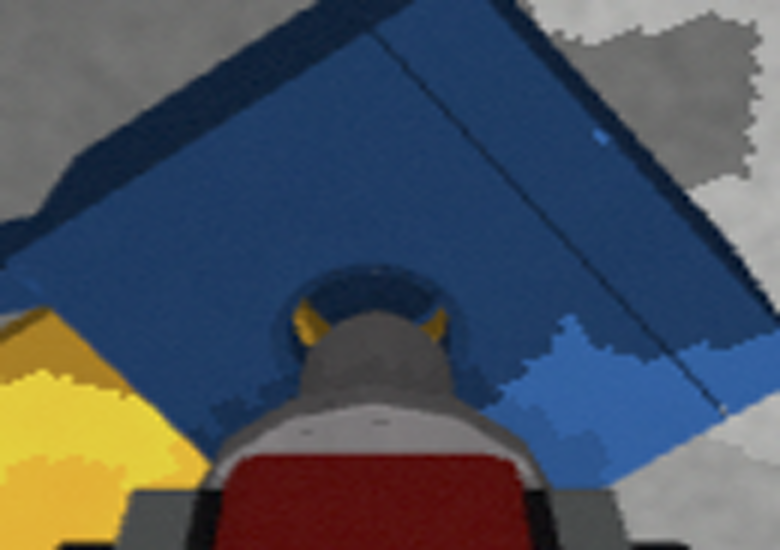

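The tip is in the mouth and centred to under 1 mm, with no force. Lowering in steps.

carry_out([
  [[0.0003,0,-0.005,0,0,0,1],[0,0,-0.005,0,0,0,1],[0,0,-0.004,0,0,0,1],[0,0,0,0,0,0,1]],
])

```text
clock: 20.25
position: [506.6, -257.4, 107.4]
ee_rot: [0.975, -0.222, -0.001, -0.0]
contact_force: [-0.5, 0.2, -1.0]
gripper_width: 23.1
```

carry_out([
  [[0,0,-0.004,0,0,0,1],[0,0,-0.004,0,0,0,1],[0,0,-0.002,0,0,0,1],[0,0,0,0,0,0,1]],
])

```text
clock: 20.65
position: [506.9, -257.5, 97.9]
ee_rot: [0.975, -0.222, -0.0, -0.0]
contact_force: [0.4, 0.3, -1.2]
gripper_width: 23.6
```

carry_out([
  [[0,0,-0.004,0,0,0,1],[0,0,-0.004,0,0,0,1],[0,0,-0.004,0,0,0,1],[0,0,0,0,0,0,1]],
])

```text
clock: 21.05
position: [506.7, -257.4, 85.5]
ee_rot: [0.975, -0.222, -0.001, -0.0]
contact_force: [-0.1, 0.1, -2.1]
gripper_width: 23.4
```

carry_out([
  [[0,0,-0.004,0,0,0,1],[0,0,-0.004,0,0,0,1],[0,0,-0.003,0,0,0,1],[0,0,0,0,0,0,1]],
])

```text
clock: 21.45
position: [506.8, -257.4, 74.7]
ee_rot: [0.975, -0.222, -0.001, -0.0]
contact_force: [-1.1, -0.4, -1.3]
gripper_width: 23.1
```

carry_out([
  [[0,0,-0.003,0,0,0,1],[0,0,-0.002,0,0,0,1],[0,0,-0.001,0,0,0,1],[0,0,0,0,0,0,1],[0,0,0,0,0,0,1]],
])

```text
clock: 21.95
position: [507.2, -257.5, 69.7]
ee_rot: [0.975, -0.222, 0.0, 0.0]
contact_force: [-1.4, 0.5, 3.1]
gripper_width: 23.3
```

Run:
```python
from m import *
s=arm.read_state(); print(s['position'],s['ee_rot'],s['gripper_width'],s['contact_force'])
im=grab('scene','s20')
cv2.imwrite('pics/s20c.png',cv2.resize(im['color'][220:300,180:280,::-1],None,fx=7,fy=7,interpolation=cv2.INTER_CUBIC))
```

```text
[ 507.17913819 -257.5192568    69.73171253] [ 9.75074573e-01 -2.21877361e-01  1.15612309e-04  3.57347455e-05] 23.334597510433422 [-1.39063756  0.48390314  3.08232177]
```

View pics/s20c.png

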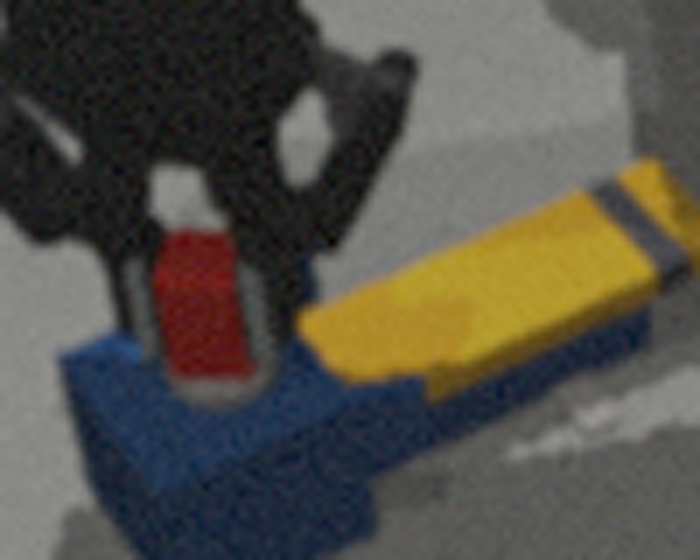

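The flange is on the fork: z is 69.7 as predicted, and the contact force has turned upward. Releasing and lifting away.

carry_out([
  [[0,0,-0.0005,0,0,0,1],[0,0,0,0,0,0,0.3],[0,0,0,0,0,0,-0.1],[0,0,0,0,0,0,-0.3],[0,0,0,0,0,0,-0.3]],
])

```text
clock: 22.5
position: [507.2, -257.6, 68.6]
ee_rot: [0.975, -0.222, -0.0, 0.0]
contact_force: [0.1, -0.5, 0.7]
gripper_width: 55.5
```

carry_out([
  [[0,0,0.01,0,0,0,-0.3],[0,0,0.03,0,0,0,-0.3],[0,0,0.045,0,0,0,-0.3],[0,0,0.045,0,0,0,-0.3],[0,0,0.03,0,0,0,-0.3]],
])

```text
clock: 23.0
position: [508.1, -258.0, 233.4]
ee_rot: [0.975, -0.222, 0.003, 0.0]
contact_force: [0.4, 0.4, 0.3]
gripper_width: 55.7
```

carry_out([
  [[-0.025,0.02,0.01,0,0,0,-0.3],[-0.025,0.02,0,0,0,0,-0.3],[0,0,0,0,0,0,-0.3]],
])

```text
clock: 23.3
position: [454.6, -216.1, 240.4]
ee_rot: [0.975, -0.222, 0.001, -0.001]
contact_force: [-0.2, 0.6, 0.7]
gripper_width: 55.4
```

Run:
```python
from m import *
s=arm.read_state(); print(s['clock'],s['position'],s['ee_rot'],s['gripper_width'],s['contact_force'])
grab('wrist','w21'); grab('top','t21')
im=grab('scene','s21')
cv2.imwrite('pics/s21c.png',cv2.resize(im['color'][210:310,180:290,::-1],None,fx=7,fy=6,interpolation=cv2.INTER_CUBIC))
```

```text
23.3 [ 454.59749836 -216.09042472  240.40738235] [ 9.75159526e-01 -2.21502277e-01  6.13129106e-04 -5.13686320e-04] 55.35434461922307 [-0.20633812  0.59646656  0.7285571 ]
```

View pics/s21.png

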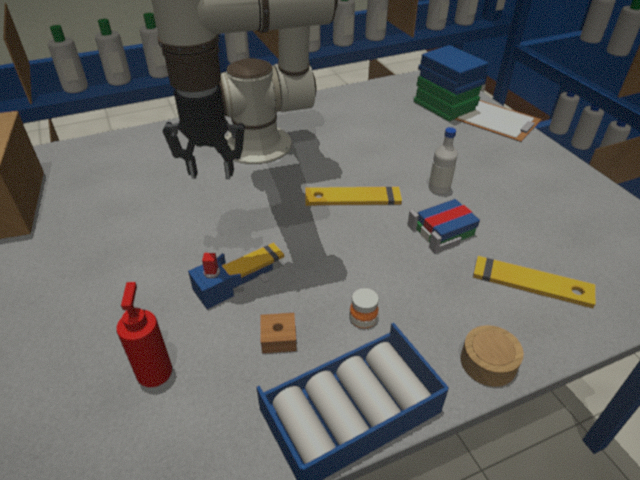

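View pics/s21c.png

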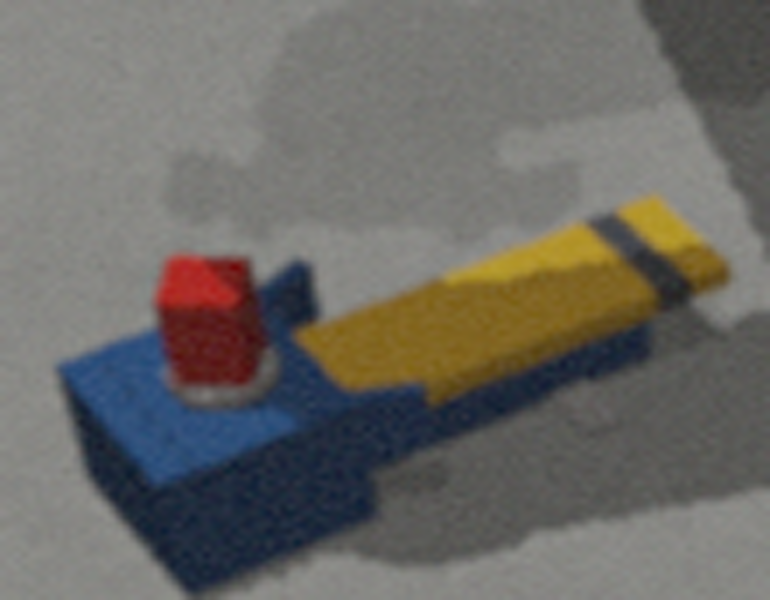

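View pics/w21.png

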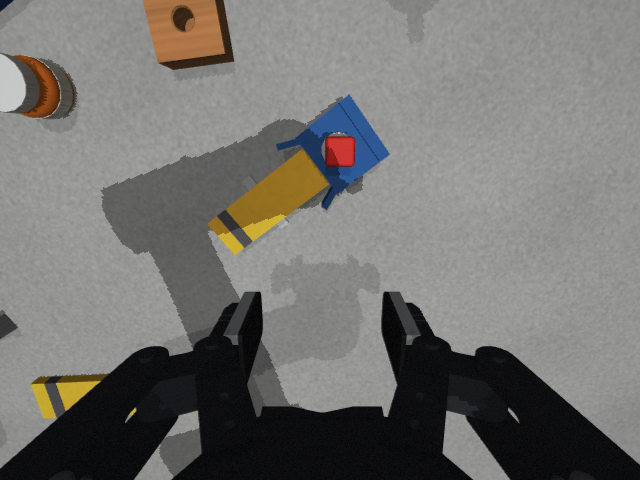

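View pics/t21.png

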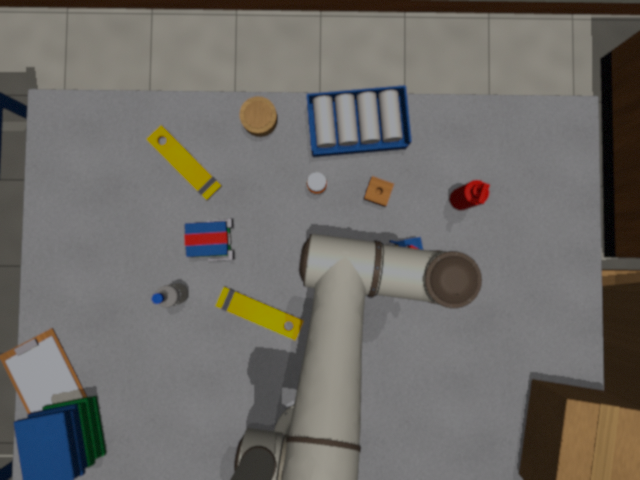

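The pin's flange sits on the fork at (210,275) in the scene view. The bar lies flat on the rail, and the packs are stacked flat at (447,222). The jar and bottles are at the same pixels as at the start. Handing in.

carry_out([
  [[0,0,0,0,0,0,-0.3],[0,0,0,0,0,0,-0.3],[0,0,0,0,0,0,-0.3]],
])

```text
clock: 23.75
position: [457.5, -217.8, 238.4]
ee_rot: [0.975, -0.222, -0.0, 0.0]
contact_force: [0.8, 0.7, 0.3]
gripper_width: 55.3
```

```bash
python3 -c "
from h import *
print(job_done())"
```

```text
the job is handed in; nothing more can be done
None
```

I did every step and handed the job in at about 24 s of the 72 s allowed; no verdict was reported.

- **Bar:** I drew it out 150 mm between the posts, regripped it about 80 mm behind the hole, and slid it along the rail until it met the fork's stop at about 6.5 N. It first sat about 1.2 mm to one side. Closing and reopening the jaws centred it to about 0.3 mm, and the holes then looked concentric.
- **Pin:** I lowered it through both holes with almost no force. The flange seated at tool height 69.7 mm, against a predicted 69.6, with about 3 N upward. I then let go and moved clear.
- **Last pictures:** The flange sits on the fork, the bar lies flat on the rail, and the packs are flat and stacked behind the posts. The jar and bottles look unmoved, judged by eye from the pictures. After release the force readings were near zero.
- **Disagreement:** While I was lining up the pin, the views of its offset from the hole differed by up to about 3 mm. A closer look settled it.
- **Not measured:** I did not measure the pin tip's height or the final hole offset directly after release. Both are inferred from the seated flange and the force reading.

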